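Change the batch of paint jars on the bench shaker

TASK

Change the batch on the paint-jar shaker: first slide its selector all the way left to the rest stop, then stand the squat mixed jars from the platform upright in the white tray, stand the taller jars from the cutting mat upright and fully on the shaker platform, and turn the speed knob so that its pointer lines up with the long index mark. Only when all of that is done, start the shaker by sliding the selector all the way right to the run stop. Handle jars only while the selector is at rest, set them down gently rather than dropping them, put right any jar that gets knocked out of place, and leave the rest of the bench where it is.

Things in the scene. Friction and masses are not known exactly. Their poses are not given: they have to be found in the camera images.
- shaker: Paint-jar shaker: heavy fixed grey housing, 300 mm deep (x) by 260 mm wide (y). Origin: centre of its underside on the bench. Its front (-x) faces the robot, turned by up to 0.2 rad; +y is its left as the robot sees it. The front 110 mm of its top is a black control deck, 61 mm above the bench: selector on the left half, speed knob on the right. Behind it is the raised platform.
- platform (a point): Centre of the platform's flat top, 90 mm above the bench; axes as the shaker's. The platform is a rubber-topped aluminium plate reaching 90 mm from here in x and 120 mm in y, with a rim 3 mm thick and 8 mm high along its edge.
- selector (a joint): Position in m of the shaker's slide selector: 0 at the rest stop (left end, ring mark beside it), 0.07 at the run stop (right end, short bar mark). It slides along the shaker's -y as the value grows, against about 1.5 N of friction, with a hard stop at both ends, and stays where it is left. It starts part way.
- selector_grip (a point): Centre of the top of the selector's grip: an upright ribbed grey block 16 mm (x) by 14 mm (y) and 28 mm tall; this point is 91.5 mm above the bench, 30 mm above the deck. It moves with the selector.
- rest_stop (a point): Where the middle of the selector grip is at the rest stop (selector at 0); 80 mm above the bench.
- run_stop (a point): Where the middle of the selector grip is at the run stop (selector at 0.07); 80 mm above the bench.
- speed (a joint): Angle in rad of the speed knob, 0 to 4.71, growing clockwise seen from above. At value v the pointer points at the angle 135 degrees - v, measured counter-clockwise from the shaker's +x. The long index mark is at v = 2.0. It starts clockwise of that. Friction about 0.03 N m; it stays where it is left.
- speed_knob (a point): Centre of the top of the speed knob, on its vertical axis, 91 mm above the bench. The knob is a disc 48 mm across and 6 mm high carrying an upright bar grip 46 mm long, 13 mm thick and 24 mm tall, whose top is this point. The bar runs along the pointer; a white line on one half of its top is the pointer. This frame turns with the knob, +x along the pointer.
- index_mark (a point): Middle of the long index mark beside the speed knob: a white bar 15 mm long and 4 mm wide, much longer than the other dial ticks, 35.5 mm from the knob's axis, on the deck.
- tray: Shallow white plastic tray, 220 mm (x) by 160 mm (y), walls 18 mm high and 4 mm thick, floor 4 mm thick, fixed to the bench, left or right of the shaker. Origin: centre of its underside.
- mat: Thin dark cutting mat with a pale grid, 220 mm (x) by 160 mm (y), 3 mm thick, fixed to the bench on the other side of the shaker. Origin: centre of its underside. The taller jars start on it.
- squat1: Closed squat white paint jar with a grey ribbed lid, a plain cylinder 50 mm in diameter and 36 mm high, about 0.11 kg, standing on the shaker platform at the start (two or three are present). Origin: centre of its underside; z along its axis, up. It goes into the tray.
- squat2: Closed squat white paint jar with a grey ribbed lid, a plain cylinder 50 mm in diameter and 36 mm high, about 0.11 kg, standing on the shaker platform at the start (two or three are present). Origin: centre of its underside; z along its axis, up. It goes into the tray.
- squat3: Closed squat white paint jar with a grey ribbed lid, a plain cylinder 50 mm in diameter and 36 mm high, about 0.11 kg, standing on the shaker platform at the start (two or three are present). Origin: centre of its underside; z along its axis, up. It goes into the tray.
- tall1: Closed taller white paint jar with a grey ribbed lid, a plain cylinder 40 mm in diameter and 58 mm high, about 0.10 kg, standing on the cutting mat at the start (two or three are present). Origin: centre of its underside; z along its axis, up. It goes onto the shaker platform.
- tall2: Closed taller white paint jar with a grey ribbed lid, a plain cylinder 40 mm in diameter and 58 mm high, about 0.10 kg, standing on the cutting mat at the start (two or three are present). Origin: centre of its underside; z along its axis, up. It goes onto the shaker platform.
- tall3: Closed taller white paint jar with a grey ribbed lid, a plain cylinder 40 mm in diameter and 58 mm high, about 0.10 kg, standing on the cutting mat at the start (two or three are present). Origin: centre of its underside; z along its axis, up. It goes onto the shaker platform.
- cab: Bystander: yellow plastic bulldozer cab, 60 by 50 by 56 mm, loose. Origin: centre of its underside.
- wheels: Bystander: orange plastic wheel set on its frame, 120 by 90 mm, 16 mm high, lying flat, loose. Origin: centre of its underside.
- scriber: Bystander: brass scribing tool, 150 mm long, 9 mm thick, lying, loose. Origin: its middle, on the bench.
- loupe: Bystander: glass loupe on a short stand, base 60 mm in diameter, 84 mm high, loose. Origin: centre of its underside.
- glue: Bystander: small glue bottle with a needle tip, 32 mm in diameter, 80 mm high, loose. Origin: centre of its underside.
Things that resemble listed ones, but are neither listed nor needed, are in the scene too. Leave any blue or purple look-alike of the tall1 alone.

How it is judged:
On the way, in this order (a step that is already met when the one before it is completed fails the run):
1. the selector is fully at the rest stop (value of joint selector below 0.003 m), for 0.1 s.
2. with the selector still at rest, the squat jars stand in the tray, the taller jars stand on the platform and the knob points at the long mark (value of joint selector below 0.003 m and x of squat1 in the frame of tray between -0.09 and 0.09 m and y of squat1 in the frame of tray between -0.06 and 0.06 m and z of squat1 in the frame of tray between -0.012 and 0.012 m and angle between each of squat1, squat2, squat3, tall1, tall2, tall3's own z axis and vertical below 0.12 rad and linear speed of each of squat1, squat2, squat3, tall1, tall2, tall3 below 0.03 m/s and x of squat2 in the frame of tray between -0.09 and 0.09 m and y of squat2 in the frame of tray between -0.06 and 0.06 m and z of squat2 in the frame of tray between -0.012 and 0.012 m and x of squat3 in the frame of tray between -0.09 and 0.09 m and y of squat3 in the frame of tray between -0.06 and 0.06 m and z of squat3 in the frame of tray between -0.012 and 0.012 m and x of tall1 in the frame of platform between -0.074 and 0.074 m and y of tall1 in the frame of platform between -0.104 and 0.104 m and z of tall1 in the frame of platform between -0.008 and 0.008 m and x of tall2 in the frame of platform between -0.074 and 0.074 m and y of tall2 in the frame of platform between -0.104 and 0.104 m and z of tall2 in the frame of platform between -0.008 and 0.008 m and x of tall3 in the frame of platform between -0.074 and 0.074 m and y of tall3 in the frame of platform between -0.104 and 0.104 m and z of tall3 in the frame of platform between -0.008 and 0.008 m and value of joint speed between 1.85 and 2.15 rad), for 0.2 s.
3. the selector is fully at the run stop (value of joint selector above 0.067 m), for 0.1 s.
At the end, for the whole second after the job is handed in: The selector is within 3 mm of the run stop, the knob within 0.15 rad of the long index mark, every squat jar stands upright (within 0.12 rad) on the tray's floor, every taller jar stands upright (within 0.12 rad) on the platform inside its rim, all at rest and released (value of joint selector above 0.067 m and value of joint speed between 1.85 and 2.15 rad and x of squat1 in the frame of tray between -0.09 and 0.09 m and y of squat1 in the frame of tray between -0.06 and 0.06 m and z of squat1 in the frame of tray between -0.012 and 0.012 m and angle between each of squat1, squat2, squat3, tall1, tall2, tall3's own z axis and vertical below 0.12 rad and linear speed of each of squat1, squat2, squat3, tall1, tall2, tall3 below 0.03 m/s and x of squat2 in the frame of tray between -0.09 and 0.09 m and y of squat2 in the frame of tray between -0.06 and 0.06 m and z of squat2 in the frame of tray between -0.012 and 0.012 m and x of squat3 in the frame of tray between -0.09 and 0.09 m and y of squat3 in the frame of tray between -0.06 and 0.06 m and z of squat3 in the frame of tray between -0.012 and 0.012 m and x of tall1 in the frame of platform between -0.074 and 0.074 m and y of tall1 in the frame of platform between -0.104 and 0.104 m and z of tall1 in the frame of platform between -0.008 and 0.008 m and x of tall2 in the frame of platform between -0.074 and 0.074 m and y of tall2 in the frame of platform between -0.104 and 0.104 m and z of tall2 in the frame of platform between -0.008 and 0.008 m and x of tall3 in the frame of platform between -0.074 and 0.074 m and y of tall3 in the frame of platform between -0.104 and 0.104 m and z of tall3 in the frame of platform between -0.008 and 0.008 m); the robot touches nothing.
It fails at once if a jar is let go in mid-air, more than about 30 mm above the platform or the tray's floor (((contact force between squat1 and anything else below 0.001 N and height (world z) of squat1 above 0.12 m) or (contact force between squat1 and anything else below 0.001 N and horizontal distance between squat1 and tray below 0.1 m and height (world z) of squat1 above 0.034 m)) or ((contact force between squat2 and anything else below 0.001 N and height (world z) of squat2 above 0.12 m) or (contact force between squat2 and anything else below 0.001 N and horizontal distance between squat2 and tray below 0.1 m and height (world z) of squat2 above 0.034 m)) or ((contact force between squat3 and anything else below 0.001 N and height (world z) of squat3 above 0.12 m) or (contact force between squat3 and anything else below 0.001 N and horizontal distance between squat3 and tray below 0.1 m and height (world z) of squat3 above 0.034 m)) or ((contact force between tall1 and anything else below 0.001 N and height (world z) of tall1 above 0.12 m) or (contact force between tall1 and anything else below 0.001 N and horizontal distance between tall1 and tray below 0.1 m and height (world z) of tall1 above 0.034 m)) or ((contact force between tall2 and anything else below 0.001 N and height (world z) of tall2 above 0.12 m) or (contact force between tall2 and anything else below 0.001 N and horizontal distance between tall2 and tray below 0.1 m and height (world z) of tall2 above 0.034 m)) or ((contact force between tall3 and anything else below 0.001 N and height (world z) of tall3 above 0.12 m) or (contact force between tall3 and anything else below 0.001 N and horizontal distance between tall3 and tray below 0.1 m and height (world z) of tall3 above 0.034 m))).
It fails at once if a jar is handled while the selector is more than 10 mm from the rest stop (value of joint selector above 0.01 m and contact force between any of squat1, squat2, squat3, tall1, tall2, tall3 and the fingers above 2 N).
It fails at once if a bystander is moved by more than 30 mm (distance of any of cab, wheels, scriber, loupe, glue from where it was at the start of the episode above 0.03 m).
Of squat1, squat2, squat3 only 2 to 3 are there at a start; the rules pass over those that are not, and their reading is None.
Of tall1, tall2, tall3 only 2 to 3 are there at a start; the rules pass over those that are not, and their reading is None.
At some moment in a run one of squat1, squat2, squat3, tall1, tall2, tall3 may be knocked a few centimetres aside while the robot is not near it.
It also fails if it takes over 210 s, if anything falls off the work surface, if the arm or the gripper's body presses on something with over 40 N, if the wrist force passes 120 N, or if a joint passes its speed limit or range.

ROBOT

A 7-joint arm with a two-finger parallel gripper is mounted at the origin on the work surface. World frame = base frame: x ahead of the robot, y to its left, z up, the work surface at z = 0. Lengths are in m, angles in rad, forces in N, time in s.
With the tool pointing down it reaches from about 0.4 to 0.875 m from the base axis. Payload 19.3 kg.
Tool frame: the origin (TCP) lies at the very end of the fingers, on their centre line; the grasp point (between the pads) lies 19 mm behind it; z points along the fingers, y is the line along which they close (so a half turn about z gives the same grasp; the last joint's range is limited). The gripper opens to 85 mm and grips with 20 to 120 N. Pads are 22 mm wide; open, the fingers measure 114 mm over their backs; the gripper's body (76 mm by 85 mm) begins 54 mm behind the grasp point. The pads swing forward as they close: fully open they stand 13 mm farther back than shut.
Start: joints at [1.239, 0.521, -0.036, 1.599, 0.021, 1.021, -0.113], TCP at [0.162, -0.604, 0.231] pointing down, gripper open.
Joint ranges: [-2.91, 2.91], [-0.3, 2.13], [-1.5, 1.42], [0.17, 2.43], [-1.26, 4.41], [0.16, 1.93], [-2.52, 2.52]. Speed limits (rad/s): [1.89, 1.89, 2.39, 2.39, 3.01, 3.01, 3.01].

INTERFACE

Orientations are given as [roll, pitch, yaw] about the fixed x, y, z axes, in that order (R = Rz(yaw) Ry(pitch) Rx(roll)).
In Python, from workcell import monitor, optics, workorder gives the robot as it stands.
- The arm moves only by the tool apply_moves, never from a script. Its arguments are lists of equal length, an entry for each row: "linear": the shift along the tool's x, y, z each as a share of 0.1 m, from -1 to 1, a list of three; "delta_rot": the turn, a rotation vector about the tool's x, y, z each as a share of 120 degrees, from -1 to 1, a list of three. A call has exactly 5 rows; each row is the pose to reach, as a shift and turn from the pose commanded when the call began, along the tool's axes at that moment; what a row does not reach only later rows make up. A row lasts 1/12 s, in which the tool goes at most 41.7 mm and 7.16 degrees, less where a joint would pass 70% of its speed; a pose out of reach is approached as far as the arm can. A call with a number of a shift or a turn outside -1 to 1 is refused whole. A call with a gripper value outside its range is refused whole. "gripper" is the opening, from -1 (shut) to 1 (fully open), set as the call begins (left out, the last holds). The fingers move at their own pace and stop on an object; "force" is the grip in N (left out, the last holds). Time passes only in rows, so rows that repeat a pose let the fingers close, or fill a call up. It gives the time, the measured TCP pose, the force, the opening and the grip force at its end, in the units of the state.
- monitor.observe(): the state, without advancing time (a new reading comes with each control period).
- optics.grab_frame(name): name is "scene" or "top"; returns (picture, depth): 420x560x3 uint8, red, green, blue; 420x560 float32, m along the optical axis (not along the pixel's ray), 0 where there is no reading.
- optics.camera_info(name): a dict with "fx", "fy", "cx", "cy" (pixels), "rvec" (rotation vector, rad) and "tvec" (3), from world to camera coordinates, as OpenCV has them. Camera axes: x right, y down, z forward; pixel columns grow to the right and rows downward; lengths in m; the calibration is good to about 2 mm. A picture is of the moment at which its call begins. camera_info takes no time and is no camera call.
- workorder.job_done(): hands the job in; it is judged then, once.
The state is a dict: "clock": time; "qpos": joint angles; "qd": joint speeds; "joint_efforts": joint torques, N m; "position": TCP position; "tool_rot": TCP orientation; "force": force on the tool from outside, world axes, zero at the start; "moment": the same for the moment, N m; "grip_width": finger opening in m; "finger_force": force on a finger pad.
Only numpy, scipy, OpenCV 4.12 (cv2) and the standard library are available. Lean on these libraries where they do the work, as an engineer would, in place of code of your own. Each camera call takes 0.05 s, during which the arm holds its last target. There are 200 camera calls.

## Working session

There is one attempt and no reset: what is moved stays moved. The work goes in short steps, Python scripts to look and compute and a tool call to move; the robot and the scene stay as the last step left them, time stands still between calls to the robot, and variables do not carry over. Pictures are saved under pics/ and viewed, at most 14 in all, crops included, and the job is handed in when it is done.

Besides the shell and the picture viewer there is one more tool, called by a JSON object that holds its "fn" and its "kwargs". apply_moves: Moves the arm, as the interface text tells. Its arguments: {"type":"object","properties":{"linear":{"type":"array"},"delta_rot":{"type":"array"},"gripper":{"type":"number"},"force":{"type":"number"}},"required":["linear","delta_rot"]}

```bash
mkdir -p pics; ls; cat > h.py <<'E'
import numpy as np, cv2
from scipy.spatial.transform import Rotation as R
from workcell import monitor, optics, workorder
def grab(n,save=None):
    p,d=optics.grab_frame(n)
    if save: cv2.imwrite('pics/'+save,p[:,:,::-1]); 
    np.savez('%s.npz'%n,p=p,d=d); return p,d
def load(n):
    z=np.load('%s.npz'%n); return z['p'],z['d']
def pts(n,d):
    c=optics.camera_info(n); v,u=np.indices(d.shape)
    P=np.dstack([(u-c['cx'])/c['fx']*d,(v-c['cy'])/c['fy']*d,d])
    Rm=cv2.Rodrigues(np.array(c['rvec'],float))[0]; return (P-np.ravel(c['tvec']))@Rm
def proj(n,X):
    c=optics.camera_info(n);K=np.array([[c['fx'],0,c['cx']],[0,c['fy'],c['cy']],[0,0,1.]])
    return cv2.projectPoints(np.atleast_2d(np.array(X,float)),np.array(c['rvec'],float),np.array(c['tvec'],float),K,None)[0][:,0]
E
python3 - <<'E'
from h import *
for n in('scene','top'):
    c=optics.camera_info(n);print(c); Rm=cv2.Rodrigues(np.array(c['rvec'],float))[0];print(-Rm.T@np.ravel(c['tvec']))
    p,d=grab(n,n+'0.png'); print((d>0).mean())
print(monitor.observe())
E
```

```text
pics
{'fx': 493.09208871715356, 'fy': 493.09208871715356, 'cx': 268.45213562232055, 'cy': 206.01499387790216, 'rvec': array([ 1.46051419,  2.15515638, -0.82101174]), 'tvec': array([ 0.16284323, -0.31563456,  1.74728323])}
[1.36834427 0.3572732  1.08587826]
0.9960034013605442
{'fx': 460.5225141479971, 'fy': 460.5225141479971, 'cx': 277.0328761893552, 'cy': 210.52040673912677, 'rvec': array([ 2.13438821, -2.10766379,  0.20190194]), 'tvec': array([-0.00157059,  0.53339233,  1.05665651])}
[0.32359893 0.00300772 1.13855501]
0.9962074829931973
{'clock': 0.1, 'qpos': array([ 1.23878091,  0.52194763, -0.03634495,  1.59989804,  0.02121175,
        1.0210822 , -0.11279711]), 'qd': array([ 6.12787301e-04, -1.25760769e-03, -8.59066926e-06, -2.34672548e-03,
        1.24968525e-04,  3.60265293e-04, -1.70402858e-04]), 'joint_efforts': array([ 6.31184463e-03, -9.28484273e+01,  1.98491044e+00, -3.70534194e+01,
        1.81848515e-02,  5.38765074e-03,  2.61486798e-05]), 'position': array([ 0.16167888, -0.60344737,  0.23080627]), 'tool_rot': array([-3.14064503e+00,  6.54005390e-05,  2.61827742e-01]), 'force': array([1.29601283, 0.8886603 , 0.11324856]), 'moment': array([-0.03872404,  0.00182008,  0.04765081]), 'finger_force': 0.0, 'grip_width': 0.08499858811381572}
```

View pics/top0.png

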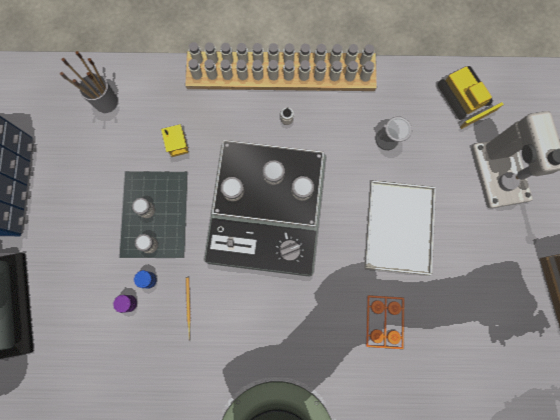

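View pics/scene0.png

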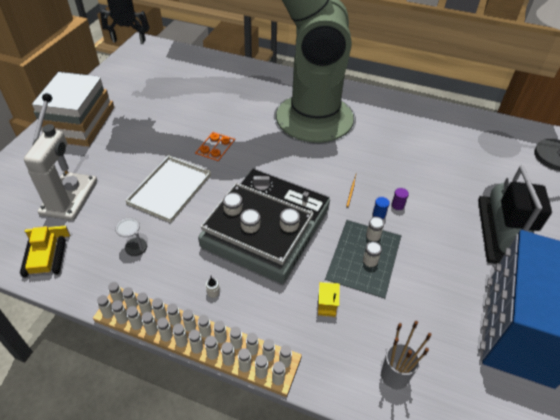

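Top view: squat jars are at (232,188), (274,171) and (303,187). The tall jars on the mat are at (141,206) and (144,242). The selector is at (231,243), the knob at (289,250) and the tray at (400,227). Possible confusions are the blue jar at (144,279), the purple jar at (123,303), and the rack jars along the top row at y≈60. I choose the white jars on the mat and on the platform.

```bash
cat >> h.py <<'E'
def jars(n='top',zr=(0.118,0.132),box=None,d=None):
    """connected components of points in height band; circle-centre of each"""
    p,dd=load(n); P=pts(n,dd)
    m=(P[...,2]>zr[0])&(P[...,2]<zr[1])
    if box: m&=(P[...,0]>box[0])&(P[...,0]<box[1])&(P[...,1]>box[2])&(P[...,1]<box[3])
    k,l,s,c=cv2.connectedComponentsWithStats(m.astype(np.uint8),connectivity=4)
    out=[]
    for i in range(1,k):
        if s[i,4]<40: continue
        q=P[l==i]; ctr,r=cv2.minEnclosingCircle(q[:,:2].astype(np.float32))
        out.append((c[i].round(0),s[i,4],q[:,:2].mean(0).round(4),np.median(q[:,2]).round(4),np.array(ctr).round(4),round(r,4)))
    return out
def rect(n,mask,P):
    q=P[mask]; return cv2.minAreaRect(q[:,:2].astype(np.float32)), np.median(q[:,2])
E
python3 - <<'E'
from h import *
for n in('top','scene'):
    p,d=load(n);P=pts(n,d)
    print(n)
    print('squat',*jars(n,(.117,.135),(.4,.9,-.2,.3)),sep='\n ')
    print('tall',*jars(n,(.052,.070),(.35,.8,.25,.5)),sep='\n ')
    print('ctl',*jars(n,(.083,.1),(.35,.56,-.2,.3)),sep='\n ')
    B=(P[...,0]>.35)&(P[...,0]<.75)
    for nm,z,y in(('deck',(.055,.067),(-.2,.2)),('plate',(.085,.102),(-.2,.2)),('rim',(.094,.102),(-.2,.2)),('tray',(.012,.025),(-.45,-.15))):
        m=B&(P[...,2]>z[0])&(P[...,2]<z[1])&(P[...,1]>y[0])&(P[...,1]<y[1])
        if nm in('tray',): 
            m&=p.min(2)>120
        m=cv2.morphologyEx(m.astype(np.uint8),cv2.MORPH_OPEN,np.ones((2,2)))>0
        k,l,s,c=cv2.connectedComponentsWithStats(m.astype(np.uint8));i=1+s[1:,4].argmax();print(nm,*rect(n,l==i,P),s[i,4])
p,_=load('top'); c=p[205:285,195:335]; cv2.imwrite('pics/deck.png',cv2.resize(c,None,fx=5,fy=5,interpolation=cv2.INTER_CUBIC)[:,:,::-1])
c=p[160:320,95:215]; cv2.imwrite('pics/mat.png',cv2.resize(c,None,fx=3.5,fy=3.5,interpolation=cv2.INTER_CUBIC)[:,:,::-1])
E
```

```text
top
squat
 (array([274., 171.]), np.int32(386), array([0.6108, 0.014 ]), np.float64(0.1274), array([0.612 , 0.0143]), 0.0262)
 (array([303., 187.]), np.int32(387), array([ 0.5739, -0.0526]), np.float64(0.1273), array([ 0.5749, -0.053 ]), 0.0256)
 (array([232., 187.]), np.int32(389), array([0.5704, 0.1073]), np.float64(0.1273), array([0.5713, 0.1079]), 0.026)
tall
 (array([171., 137.]), np.int32(361), array([0.7128, 0.2685]), np.float64(0.0567), array([0.7127, 0.2641]), 0.0373)
 (array([141., 206.]), np.int32(234), array([0.5384, 0.3297]), np.float64(0.0622), array([0.5384, 0.331 ]), 0.0212)
 (array([144., 242.]), np.int32(239), array([0.4517, 0.3172]), np.float64(0.062), array([0.4525, 0.3182]), 0.021)
 (array([143., 278.]), np.int32(232), array([0.3672, 0.3146]), np.float64(0.0592), array([0.3665, 0.3151]), 0.0207)
ctl
 (array([270., 209.]), np.int32(2442), array([0.5294, 0.0222]), np.float64(0.0912), array([0.5365, 0.0323]), 0.1239)
 (array([230., 242.]), np.int32(47), array([0.45  , 0.1112]), np.float64(0.0922), array([0.4498, 0.1116]), 0.009)
 (array([290., 249.]), np.int32(115),
[... 1540 characters left out ...]
892), array([ 0.4418, -0.0239]), 0.0232)
 (array([267., 204.]), np.int32(1143), array([0.5253, 0.0275]), np.float64(0.0903), array([0.5246, 0.034 ]), 0.122)
deck ((0.8859801292419434, 0.10126985609531403), (1.0428739786148071, 0.32444658875465393), 10.674715995788574) 0.06066314663626983 2588
plate ((0.9364960789680481, 0.1102830171585083), (0.9537039995193481, 0.28361424803733826), 13.205333709716797) 0.09025678047698144 4006
rim ((1.0200248956680298, 0.20350947976112366), (0.7611000537872314, 0.02460468001663685), 25.670398712158203) 0.09629711842764499 22
tray ((0.6124705076217651, -0.3200799226760864), (0.1311156153678894, 0.009188416413962841), 82.34480285644531) 0.015675095023869323 80
```

View pics/deck.png

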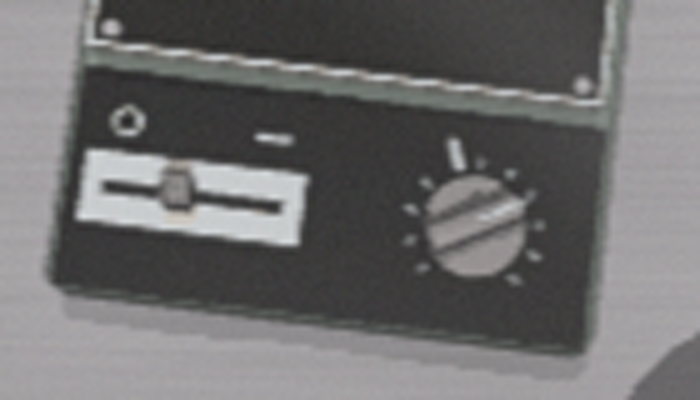

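View pics/mat.png

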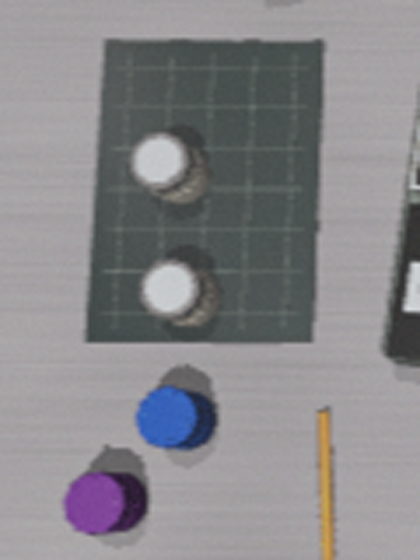

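Deck crop: the selector grip is at (177,187) in the crop, part way along, with the ring on its left and the bar on its right. The knob centre is at (478,222), its pointer half to the right at (505,212), and the long mark at (457,153). In the mat crop, the white jars at (160,160) and (170,288) are the targets. The blue and purple ones are left alone.

```bash
python3 - <<'E'
from h import *
def big(m):
    k,l,s,c=cv2.connectedComponentsWithStats(m.astype(np.uint8));return l==1+s[1:,4].argmax()
for n in('top','scene'):
    p,d=load(n);P=pts(n,d);X,Y,Z=P[...,0],P[...,1],P[...,2]
    m=big((Z>.086)&(Z<.15)&(X>.45)&(X<.75)&(Y>-.2)&(Y<.25)); m=cv2.morphologyEx(m.astype(np.uint8),cv2.MORPH_OPEN,np.ones((5,5)))>0
    q=P[m]; q=q[q[:,2]<.105]
    r=cv2.minAreaRect(q[:,:2].astype(np.float32));print(n,'plat',r)
    m=big((X>.35)&(X<.75)&(Y>-.45)&(Y<-.14)&(p.min(2)>150)&(Z<.03)); print('tray',rect(n,m,P))
    q=P[m];print(np.percentile(q[:,2],[5,25,50,75,95]))
    print('mat',)
def unp(n,uv,z):
    c=optics.camera_info(n);Rm=cv2.Rodrigues(np.array(c['rvec'],float))[0];C=-Rm.T@np.ravel(c['tvec'])
    r=Rm.T@np.array([(uv[0]-c['cx'])/c['fx'],(uv[1]-c['cy'])/c['fy'],1]);return (C+r*(z-C[2])/r[2]).round(4)
f=lambda u,v:(195+(u-2)/5,205+(v-2)/5)
K=unp('top',f(478,212),.091)
print('rimBL',unp('top',f(92,43),.098),'rimBR',unp('top',f(603,103),.098))
print('idx',unp('top',f(457,153),.0615),'ring',unp('top',f(128,121),.0615),'bar',unp('top',f(275,138),.0615))
print('ptr in/out',unp('top',f(485,218),.091),unp('top',f(522,203),.091),'slot',unp('top',f(103,185),.0615),unp('top',f(283,208),.0615), 'grip',unp('top',f(177,180),.0915))
E
```

```text
top plat ((0.5916954278945923, 0.02565450221300125), (0.24028673768043518, 0.18122731149196625), 83.69071960449219)
tray (((0.5607284307479858, -0.29499852657318115), (0.3099691867828369, 0.3785305321216583), 89.9989013671875), np.float64(0.002424032120040464))
[-0.00196057  0.00051356  0.00242403  0.00467319  0.00854804]
mat
scene plat ((0.5935450792312622, 0.026698634028434753), (0.24221767485141754, 0.1847533881664276), 83.95441436767578)
tray (((0.5593478083610535, -0.2950201630592346), (0.3099525570869446, 0.3811592161655426), 89.99925231933594), np.float64(0.0010694857613218218))
[-0.00344021 -0.00084146  0.00106949  0.00336105  0.00722632]
mat
rimBL [0.5162 0.1521 0.098 ] rimBR [ 0.4912 -0.0827  0.098 ]
idx [ 0.4724 -0.0168  0.0615] ring [0.4856 0.1389 0.0615] bar [0.4784 0.0692 0.0615]
ptr in/out [ 0.4386 -0.0292  0.091 ] [ 0.4456 -0.0461  0.091 ] slot [0.4551 0.1496 0.0615] [0.4453 0.0647 0.0615] grip [0.4542 0.1117 0.0915]
```

{"fn": "apply_moves", "kwargs": {"linear": [[0.2, 0, 0], [0.4, 0, 0], [0.6, 0, 0], [0.8, 0, 0], [0.9, 0, 0]], "delta_rot": [[0, 0, -0.058], [0, 0, -0.116], [0, 0, -0.174], [0, 0, -0.232], [0, 0, -0.287]], "gripper": -0.06, "force": 30}}

```text
clock: 0.52
position: [0.2513, -0.5793, 0.231]
tool_rot: [3.142, -0.001, 0.871]
force: [-0.2, 0.4, -0.4]
grip_width: 0.04
finger_force: 0.0
```

{"fn": "apply_moves", "kwargs": {"linear": [[0.2, 0, 0], [0.4, 0, 0], [0.6, 0, 0], [0.8, 0, 0], [0.9, 0, 0]], "delta_rot": [[0, 0, -0.058], [0, 0, -0.116], [0, 0, -0.174], [0, 0, -0.232], [0, 0, -0.287]]}}

```text
clock: 0.93
position: [0.3089, -0.51, 0.2312]
tool_rot: [3.141, -0.001, 1.472]
force: [1.0, -1.4, -0.2]
grip_width: 0.0401
finger_force: 0.0
```

```bash
cat >> h.py <<'E'
YS=np.radians(-6.2)
def go(target,from_=None):
    """tool-frame shift (shares of 0.1 m) from pose to world target"""
    o=monitor.observe(); Rt=R.from_euler('xyz',o['tool_rot']); p=o['position'] if from_ is None else from_
    return (Rt.inv().apply(np.array(target)-p)/0.1).round(3)
def st():
    o=monitor.observe();print('t',round(o['clock'],2),'pos',o['position'].round(4),'rpy',np.degrees(o['tool_rot']).round(2),'F',o['force'].round(1),'w',round(o['grip_width'],4),'ff',round(o['finger_force'],1))
E
python3 - <<'E'
from h import *
st(); print(go([.4505,.111,.15]))
# tray by colour, refine
p,d=load('top');P=pts('top',d);X,Y,Z=np.moveaxis(P,2,0)
u=slice(350,450); g=p.min(2).astype(int); print(g[228,355:445:4], g[330,440:480:8])
for th in(185,195,205):
    m=((g>th)&(X>.35)&(X<.75)&(Y>-.45)&(Y<-.14)).astype(np.uint8); k,l,s,c=cv2.connectedComponentsWithStats(m); i=1+s[1:,4].argmax()
    print(th,s[i],rect('top',l==i,P))
E
```

```text
t 0.93 pos [ 0.3089 -0.51    0.2312] rpy [ 1.7998e+02 -5.0000e-02  8.4350e+01] F [ 1.  -1.4 -0.2] w 0.0401 ff 0.0
[6.318 0.797 0.818]
[163 163 163  96 200 202 202 200 204 202 201 202 199 202 200 202 201 202
 201  93 162 161 166] [156 157 159 158 160]
185 [ 367  183   64   89 4838] (((0.5055066347122192, -0.2977295517921448), (0.15230973064899445, 0.2076335996389389), 84.48855590820312), np.float64(0.005192921749993428))
195 [ 367  184   64   88 4776] (((0.5052323937416077, -0.2976623773574829), (0.15227766335010529, 0.20657669007778168), 84.52027130126953), np.float64(0.005183730792885306))Traceback (most recent call last):
  File "<stdin>", line 7, in <module>
ValueError: attempt to get argmax of an empty sequence
```

{"fn": "apply_moves", "kwargs": {"linear": [[0.25, 0.2, 0], [0.5, 0.4, 0], [0.75, 0.6, 0], [1, 0.8, 0], [1, 0.8, 0]], "delta_rot": [[0, 0, 0], [0, 0, 0], [0, 0, 0], [0, 0, 0], [0, 0, 0]]}}

```text
clock: 1.35
position: [0.4021, -0.416, 0.2314]
tool_rot: [3.14, -0.002, 1.471]
force: [0.8, -0.3, 0.3]
grip_width: 0.04
finger_force: 0.0
```

{"fn": "apply_moves", "kwargs": {"linear": [[0.25, 0, 0], [0.5, 0, 0], [0.75, 0, 0], [1, 0, 0], [1, 0, 0]], "delta_rot": [[0, 0, 0], [0, 0, 0], [0, 0, 0], [0, 0, 0], [0, 0, 0]]}}

```text
clock: 1.77
position: [0.4088, -0.3175, 0.2314]
tool_rot: [-3.141, -0.001, 1.468]
force: [0.7, -0.2, 0.4]
grip_width: 0.0402
finger_force: 0.0
```

{"fn": "apply_moves", "kwargs": {"linear": [[0.25, 0, 0], [0.5, 0, 0], [0.75, 0, 0], [1, 0, 0], [1, 0, 0]], "delta_rot": [[0, 0, 0], [0, 0, 0], [0, 0, 0], [0, 0, 0], [0, 0, 0]]}}

```text
clock: 2.18
position: [0.4193, -0.2185, 0.2315]
tool_rot: [3.141, -0.001, 1.468]
force: [0.8, 0.8, 0.8]
grip_width: 0.0397
finger_force: 0.0
```

{"fn": "apply_moves", "kwargs": {"linear": [[0.25, 0, 0], [0.5, 0, 0], [0.75, 0, 0], [1, 0, 0], [1, 0, 0]], "delta_rot": [[0, 0, 0], [0, 0, 0], [0, 0, 0], [0, 0, 0], [0, 0, 0]]}}

```text
clock: 2.6
position: [0.43, -0.1194, 0.2315]
tool_rot: [3.141, -0.001, 1.468]
force: [0.4, 0.2, 0.2]
grip_width: 0.0402
finger_force: 0.0
```

{"fn": "apply_moves", "kwargs": {"linear": [[0.25, 0, 0], [0.5, 0, 0], [0.75, 0, 0], [1, 0, 0], [1, 0, 0]], "delta_rot": [[0, 0, 0], [0, 0, 0], [0, 0, 0], [0, 0, 0], [0, 0, 0]]}}

```text
clock: 3.02
position: [0.4407, -0.02, 0.2315]
tool_rot: [3.141, -0.001, 1.468]
force: [-0.0, 1.1, -0.1]
grip_width: 0.0401
finger_force: 0.0
```

{"fn": "apply_moves", "kwargs": {"linear": [[0.25, 0, 0.1], [0.5, 0, 0.3], [0.75, 0, 0.4], [1, 0, 0.5], [1, 0, 0.5]], "delta_rot": [[0, 0, 0], [0, 0, 0], [0, 0, 0], [0, 0, 0], [0, 0, 0]]}}

```text
clock: 3.43
position: [0.4506, 0.0793, 0.1799]
tool_rot: [-3.14, -0.002, 1.468]
force: [-0.9, 1.1, -0.4]
grip_width: 0.0403
finger_force: 0.0
```

```bash
python3 -c "
from h import *
st(); print(go([.4505,.111,.069]))"
```

```text
t 3.43 pos [0.4506 0.0793 0.1799] rpy [-1.799e+02 -9.000e-02  8.411e+01] F [-0.9  1.1 -0.4] w 0.0403 ff 0.0
[ 0.313 -0.032  1.109]
```

{"fn": "apply_moves", "kwargs": {"linear": [[0.15, 0, 0.1], [0.31, -0.03, 0.2], [0.31, -0.03, 0.4], [0.31, -0.03, 0.5], [0.31, -0.03, 0.55]], "delta_rot": [[0, 0, 0], [0, 0, 0], [0, 0, 0], [0, 0, 0], [0, 0, 0]]}}

```text
clock: 3.85
position: [0.4507, 0.1059, 0.125]
tool_rot: [-3.14, 0.001, 1.464]
force: [-0.1, 0.9, -0.1]
grip_width: 0.0405
finger_force: 0.0
```

{"fn": "apply_moves", "kwargs": {"linear": [[0, 0, 0.15], [0, 0, 0.3], [0, 0, 0.45], [0, 0, 0.56], [0, 0, 0.56]], "delta_rot": [[0, 0, 0], [0, 0, 0], [0, 0, 0], [0, 0, 0], [0, 0, 0]]}}

```text
clock: 4.27
position: [0.4505, 0.1062, 0.0689]
tool_rot: [-3.14, 0.001, 1.463]
force: [-1.4, 0.4, -1.0]
grip_width: 0.0398
finger_force: 0.0
```

{"fn": "apply_moves", "kwargs": {"linear": [[0, 0, 0], [0, 0, 0], [0, 0, 0], [0, 0, 0], [0, 0, 0]], "delta_rot": [[0, 0, 0], [0, 0, 0], [0, 0, 0], [0, 0, 0], [0, 0, 0]], "gripper": -1}}

```text
clock: 4.68
position: [0.4501, 0.1071, 0.0711]
tool_rot: [-3.141, 0.001, 1.464]
force: [-11.3, 2.2, 8.9]
grip_width: 0.0157
finger_force: 31.2
```

{"fn": "apply_moves", "kwargs": {"linear": [[0, 0, 0], [0, 0, 0], [0, 0, 0], [0, 0, 0], [0, 0, 0]], "delta_rot": [[0, 0, 0], [0, 0, 0], [0, 0, 0], [0, 0, 0], [0, 0, 0]]}}

```text
clock: 5.1
position: [0.4501, 0.1071, 0.0711]
tool_rot: [-3.141, 0.001, 1.464]
force: [-10.9, 1.7, 10.0]
grip_width: 0.0155
finger_force: 31.2
```

{"fn": "apply_moves", "kwargs": {"linear": [[0.06, 0.01, -0.02], [0.12, 0.01, -0.02], [0.18, 0.01, -0.02], [0.24, 0.01, -0.02], [0.29, 0.01, -0.02]], "delta_rot": [[0, 0, 0], [0, 0, 0], [0, 0, 0], [0, 0, 0], [0, 0, 0]]}}

```text
clock: 5.52
position: [0.4531, 0.1352, 0.0719]
tool_rot: [-3.138, 0.002, 1.464]
force: [-8.1, -1.0, -17.7]
grip_width: 0.0148
finger_force: 33.3
```

{"fn": "apply_moves", "kwargs": {"linear": [[0.02, 0, 0], [0.04, 0, 0], [0.06, 0, 0], [0.07, 0, 0], [0.07, 0, 0]], "delta_rot": [[0, 0, 0], [0, 0, 0], [0, 0, 0], [0, 0, 0], [0, 0, 0]]}}

```text
clock: 5.93
position: [0.4533, 0.1372, 0.0718]
tool_rot: [-3.136, 0.01, 1.461]
force: [-10.2, -29.5, -0.6]
grip_width: 0.0148
finger_force: 35.5
```

{"fn": "apply_moves", "kwargs": {"linear": [[-0.03, 0, 0], [-0.03, 0, 0], [-0.03, 0, 0], [-0.03, 0, -0.2], [-0.03, 0, -0.4]], "delta_rot": [[0, 0, 0], [0, 0, 0], [0, 0, 0], [0, 0, 0], [0, 0, 0]], "gripper": -0.06}}

```text
clock: 6.35
position: [0.4552, 0.1404, 0.1128]
tool_rot: [-3.141, -0.0, 1.465]
force: [0.0, 0.1, 0.0]
grip_width: 0.04
finger_force: 0.0
```

{"fn": "apply_moves", "kwargs": {"linear": [[0, 0, -0.2], [0, 0, -0.4], [0, 0, -0.6], [0, 0, -0.8], [0, 0, -1]], "delta_rot": [[0, 0, 0], [0, 0, 0], [0, 0, 0], [0, 0, 0], [0, 0, 0]], "gripper": 0.53}}

```text
clock: 6.77
position: [0.4556, 0.1404, 0.214]
tool_rot: [3.141, -0.001, 1.465]
force: [-0.6, 0.6, -0.9]
grip_width: 0.0651
finger_force: 0.0
```

```bash
python3 -c "
from h import *
st(); p,d=grab('scene','s1.png')
cv2.imwrite('pics/s1c.png',cv2.resize(p[120:300,180:440],None,fx=3,fy=3,interpolation=cv2.INTER_CUBIC)[:,:,::-1])
print(*jars('scene',(.117,.135),(.4,.9,-.2,.3)),sep='\n'); print(*jars('scene',(.052,.07),(.3,.8,.25,.5)),sep='\n')
print(go([.573,.1075,.16]))"
```

```text
t 6.77 pos [0.4556 0.1404 0.214 ] rpy [ 1.7995e+02 -5.0000e-02  8.3920e+01] F [-0.6  0.6 -0.9] w 0.0651 ff 0.0
(array([232., 201.]), np.int32(241), array([ 0.5801, -0.0501]), np.float64(0.1257), array([ 0.5778, -0.0514]), 0.0271)
(array([290., 217.]), np.int32(261), array([0.5765, 0.1103]), np.float64(0.1259), array([0.5741, 0.1093]), 0.027)
(array([250., 218.]), np.int32(265), array([0.6171, 0.0169]), np.float64(0.1259), array([0.6143, 0.0159]), 0.0267)
(array([401., 194.]), np.int32(112), array([0.3169, 0.3606]), np.float64(0.0578), array([0.3151, 0.3606]), 0.021)
(array([382., 202.]), np.int32(133), array([0.3711, 0.3163]), np.float64(0.0575), array([0.3695, 0.3174]), 0.022)
(array([376., 224.]), np.int32(160), array([0.4575, 0.3198]), np.float64(0.0604), array([0.4568, 0.3184]), 0.022)
(array([373., 249.]), np.int32(179), array([0.5443, 0.3325]), np.float64(0.061), array([0.5431, 0.3327]), 0.022)
(array([331., 295.]), np.int32(367), array([0.7163, 0.2699]), np.float64(0.0563), array([0.7133, 0.2658]), 0.0393)
[-0.212  1.187  0.577]
```

View pics/s1c.png

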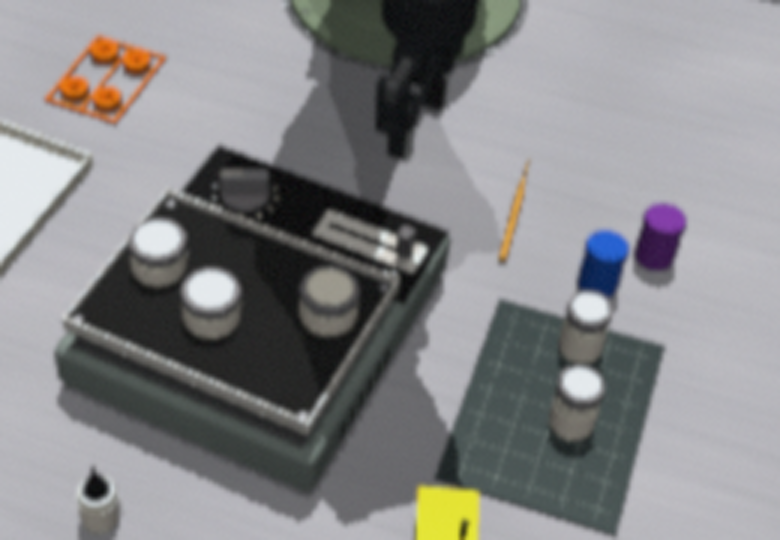

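The crop shows the selector at the left end of its slot (405,245), the three squat jars in place, and two white tall jars on the mat. Next I pick up the left squat jar.

{"fn": "apply_moves", "kwargs": {"linear": [[-0.05, 0.25, 0], [-0.1, 0.5, 0], [-0.15, 0.75, 0], [-0.2, 1, 0], [-0.21, 1, 0]], "delta_rot": [[0, 0, 0], [0, 0, 0], [0, 0, 0], [0, 0, 0], [0, 0, 0]]}}

```text
clock: 7.23
position: [0.5564, 0.1069, 0.2123]
tool_rot: [3.14, -0.001, 1.461]
force: [0.3, -0.7, -1.5]
grip_width: 0.0653
finger_force: 0.0
```

{"fn": "apply_moves", "kwargs": {"linear": [[0, 0.1, 0], [0, 0.19, 0.1], [0, 0.19, 0.3], [0, 0.19, 0.45], [0, 0.19, 0.57]], "delta_rot": [[0, 0, 0], [0, 0, 0], [0, 0, 0], [0, 0, 0], [0, 0, 0]]}}

```text
clock: 7.65
position: [0.5714, 0.1067, 0.1537]
tool_rot: [-3.141, -0.0, 1.465]
force: [-0.2, 0.2, -0.3]
grip_width: 0.0651
finger_force: 0.0
```

{"fn": "apply_moves", "kwargs": {"linear": [[0, 0, 0.15], [0, 0, 0.3], [0, 0, 0.45], [0, 0, 0.6], [0, 0, 0.6]], "delta_rot": [[0, 0, 0], [0, 0, 0], [0, 0, 0], [0, 0, 0], [0, 0, 0]]}}

```text
clock: 8.07
position: [0.5704, 0.1064, 0.0927]
tool_rot: [-3.138, 0.001, 1.465]
force: [-0.5, 0.5, 0.5]
grip_width: 0.0654
finger_force: 0.0
```

{"fn": "apply_moves", "kwargs": {"linear": [[0, 0, 0], [0, 0, 0], [0, 0, 0], [0, 0, 0], [0, 0, 0]], "delta_rot": [[0, 0, 0], [0, 0, 0], [0, 0, 0], [0, 0, 0], [0, 0, 0]], "gripper": -1}}

```text
clock: 8.48
position: [0.5719, 0.1063, 0.0958]
tool_rot: [3.141, -0.0, 1.464]
force: [0.2, 0.2, -1.2]
grip_width: 0.0494
finger_force: 31.2
```

{"fn": "apply_moves", "kwargs": {"linear": [[0, 0, 0], [0, 0, -0.03], [0, 0, -0.06], [0, 0, -0.09], [0, 0, -0.12]], "delta_rot": [[0, 0, 0], [0, 0, 0], [0, 0, 0], [0, 0, 0], [0, 0, 0]]}}

```text
clock: 8.9
position: [0.5717, 0.1063, 0.1078]
tool_rot: [3.141, -0.0, 1.464]
force: [-0.4, 0.7, -0.0]
grip_width: 0.0495
finger_force: 31.3
```

```bash
python3 -c "
from h import *
st()
c,s=np.cos(np.radians(-5.5)),np.sin(np.radians(-5.5))
for a in((-.055,.035),(0,-.035),(.055,.035)): t=np.array([.506+c*a[0]-s*a[1],-.2975+s*a[0]+c*a[1]]); print(t, go([*t,.13]))"
```

```text
t 8.9 pos [0.5717 0.1063 0.1078] rpy [179.99  -0.    83.87] F [-0.4  0.7 -0. ] w 0.0495 ff 31.3
[ 0.45460781 -0.25738962] [-3.741 -0.776 -0.223]
[ 0.5026454  -0.33233887] [-4.435 -0.219 -0.223]
[ 0.56410139 -0.26793265] [-3.729  0.324 -0.223]
```

{"fn": "apply_moves", "kwargs": {"linear": [[0, 0, -0.2], [0, 0, -0.4], [-0.1, 0, -0.6], [-0.25, 0, -0.75], [-0.4, 0, -0.75]], "delta_rot": [[0, 0, 0], [0, 0, 0], [0, 0, 0], [0, 0, 0], [0, 0, 0]]}}

```text
clock: 9.32
position: [0.5685, 0.0668, 0.1855]
tool_rot: [3.138, -0.001, 1.465]
force: [0.3, 0.1, -0.6]
grip_width: 0.0491
finger_force: 31.6
```

{"fn": "apply_moves", "kwargs": {"linear": [[-0.2, -0.05, 0], [-0.4, -0.1, 0], [-0.6, -0.15, 0], [-0.8, -0.2, 0], [-1, -0.25, 0]], "delta_rot": [[0, 0, 0], [0, 0, 0], [0, 0, 0], [0, 0, 0], [0, 0, 0]]}}

```text
clock: 9.73
position: [0.5314, -0.0311, 0.1826]
tool_rot: [3.141, 0.0, 1.464]
force: [0.5, 0.1, -0.6]
grip_width: 0.0492
finger_force: 31.6
```

{"fn": "apply_moves", "kwargs": {"linear": [[-0.2, -0.05, 0], [-0.4, -0.1, 0], [-0.6, -0.15, 0], [-0.8, -0.2, 0], [-1, -0.25, 0]], "delta_rot": [[0, 0, 0], [0, 0, 0], [0, 0, 0], [0, 0, 0], [0, 0, 0]]}}

```text
clock: 10.15
position: [0.4959, -0.1279, 0.1826]
tool_rot: [3.141, 0.0, 1.464]
force: [-0.4, 0.2, -0.9]
grip_width: 0.0493
finger_force: 31.6
```

{"fn": "apply_moves", "kwargs": {"linear": [[-0.2, -0.05, 0], [-0.4, -0.1, 0], [-0.6, -0.15, 0], [-0.8, -0.2, 0], [-1, -0.25, 0]], "delta_rot": [[0, 0, 0], [0, 0, 0], [0, 0, 0], [0, 0, 0], [0, 0, 0]]}}

```text
clock: 10.57
position: [0.4604, -0.2247, 0.1827]
tool_rot: [3.141, 0.0, 1.464]
force: [-0.1, 1.1, -1.6]
grip_width: 0.0492
finger_force: 31.6
```

{"fn": "apply_moves", "kwargs": {"linear": [[-0.15, -0.02, 0], [-0.3, -0.03, 0.2], [-0.34, -0.03, 0.4], [-0.34, -0.03, 0.6], [-0.34, -0.03, 0.8]], "delta_rot": [[0, 0, 0], [0, 0, 0], [0, 0, 0], [0, 0, 0], [0, 0, 0]]}}

```text
clock: 10.98
position: [0.4541, -0.2578, 0.1018]
tool_rot: [3.141, 0.0, 1.463]
force: [0.1, -0.3, -2.1]
grip_width: 0.0493
finger_force: 31.7
```

```bash
python3 -c "
from h import *
st();print(go([.4546,-.2574,.011]))"
```

```text
t 10.98 pos [ 0.4541 -0.2578  0.1018] rpy [1.7997e+02 1.0000e-02 8.3830e+01] F [ 0.1 -0.3 -2.1] w 0.0493 ff 31.7
[0.004 0.004 0.908]
```

{"fn": "apply_moves", "kwargs": {"linear": [[0, 0, 0.2], [0, 0, 0.4], [0, 0, 0.55], [0, 0, 0.7], [0, 0, 0.8]], "delta_rot": [[0, 0, 0], [0, 0, 0], [0, 0, 0], [0, 0, 0], [0, 0, 0]]}}

```text
clock: 11.4
position: [0.4539, -0.2571, 0.0212]
tool_rot: [-3.141, -0.0, 1.464]
force: [-0.2, 0.3, -1.1]
grip_width: 0.0491
finger_force: 31.7
```

{"fn": "apply_moves", "kwargs": {"linear": [[0, 0, 0.04], [0, 0, 0.07], [0, 0, 0.09], [0, 0, 0.105], [0, 0, 0.105]], "delta_rot": [[0, 0, 0], [0, 0, 0], [0, 0, 0], [0, 0, 0], [0, 0, 0]]}}

```text
clock: 11.82
position: [0.4544, -0.2574, 0.0121]
tool_rot: [3.141, 0.0, 1.464]
force: [0.4, 0.5, -1.3]
grip_width: 0.0488
finger_force: 31.7
```

{"fn": "apply_moves", "kwargs": {"linear": [[0, 0, 0], [0, 0, 0], [0, 0, 0], [0, 0, 0], [0, 0, 0]], "delta_rot": [[0, 0, 0], [0, 0, 0], [0, 0, 0], [0, 0, 0], [0, 0, 0]], "gripper": 0.36}}

```text
clock: 12.23
position: [0.4543, -0.2573, 0.0119]
tool_rot: [3.141, 0.0, 1.464]
force: [0.0, 0.1, 0.7]
grip_width: 0.0578
finger_force: 0.0
```

{"fn": "apply_moves", "kwargs": {"linear": [[0, 0, -0.15], [0, 0, -0.3], [0, 0, -0.5], [0, 0, -0.7], [0, 0, -0.9]], "delta_rot": [[0, 0, 0], [0, 0, 0], [0, 0, 0], [0, 0, 0], [0, 0, 0]]}}

```text
clock: 12.65
position: [0.454, -0.2571, 0.1027]
tool_rot: [-3.141, -0.0, 1.464]
force: [0.8, -0.8, 0.0]
grip_width: 0.0582
finger_force: 0.0
```

{"fn": "apply_moves", "kwargs": {"linear": [[0, 0, -0.2], [0.1, 0.1, -0.4], [0.3, 0.2, -0.6], [0.5, 0.3, -0.8], [0.7, 0.35, -0.9]], "delta_rot": [[0, 0, 0], [0, 0, 0], [0, 0, 0], [0, 0, 0], [0, 0, 0]], "gripper": 0.53}}

```text
clock: 13.07
position: [0.498, -0.1907, 0.1941]
tool_rot: [3.139, 0.0, 1.464]
force: [0.9, 0.1, -0.2]
grip_width: 0.0651
finger_force: 0.0
```

{"fn": "apply_moves", "kwargs": {"linear": [[0.2, 0.1, 0], [0.4, 0.2, 0], [0.6, 0.3, 0], [0.8, 0.4, 0], [0.9, 0.4, 0]], "delta_rot": [[0, 0, 0], [0, 0, 0], [0, 0, 0], [0, 0, 0], [0, 0, 0]]}}

```text
clock: 13.48
position: [0.5474, -0.1035, 0.1919]
tool_rot: [3.141, -0.001, 1.466]
force: [-0.1, 1.0, 1.1]
grip_width: 0.0652
finger_force: 0.0
```

```bash
python3 -c "
from h import *
st();grab('scene')
print(*jars('scene',(.117,.135),(.4,.9,-.2,.3)),sep='\n');print(*jars('scene',(.03,.05),(.35,.7,-.42,-.2)),sep='\n')
print(go([.5755,-.0535,.093]))"
```

```text
t 13.48 pos [ 0.5474 -0.1035  0.1919] rpy [ 1.7995e+02 -7.0000e-02  8.4000e+01] F [-0.1  1.   1.1] w 0.0652 ff 0.0
(array([232., 201.]), np.int32(243), array([ 0.5806, -0.05  ]), np.float64(0.1259), array([ 0.5778, -0.0507]), 0.0274)
(array([250., 218.]), np.int32(258), array([0.6168, 0.0167]), np.float64(0.1262), array([0.6141, 0.016 ]), 0.0265)
(array([189., 175.]), np.int32(186), array([ 0.4608, -0.2524]), np.float64(0.0394), array([ 0.4592, -0.2534]), 0.0284)
[0.514 0.236 0.989]
```

{"fn": "apply_moves", "kwargs": {"linear": [[0.2, 0.1, 0], [0.4, 0.2, 0.1], [0.51, 0.24, 0.2], [0.51, 0.24, 0.35], [0.51, 0.24, 0.5]], "delta_rot": [[0, 0, 0], [0, 0, 0], [0, 0, 0], [0, 0, 0], [0, 0, 0]]}}

```text
clock: 13.95
position: [0.5751, -0.0578, 0.1414]
tool_rot: [3.141, 0.0, 1.465]
force: [-0.1, -0.6, -0.1]
grip_width: 0.0653
finger_force: 0.0
```

{"fn": "apply_moves", "kwargs": {"linear": [[0, 0, 0.15], [0, 0, 0.3], [0, 0, 0.4], [0, 0, 0.47], [0, 0, 0.47]], "delta_rot": [[0, 0, 0], [0, 0, 0], [0, 0, 0], [0, 0, 0], [0, 0, 0]]}}

```text
clock: 14.37
position: [0.5744, -0.0584, 0.0937]
tool_rot: [-3.14, 0.0, 1.464]
force: [-0.1, 0.6, -0.9]
grip_width: 0.0655
finger_force: 0.0
```

{"fn": "apply_moves", "kwargs": {"linear": [[0, 0, 0], [0, 0, 0], [0, 0, 0], [0, 0, 0], [0, 0, 0]], "delta_rot": [[0, 0, 0], [0, 0, 0], [0, 0, 0], [0, 0, 0], [0, 0, 0]], "gripper": -1}}

```text
clock: 14.78
position: [0.5755, -0.0581, 0.0955]
tool_rot: [3.141, 0.0, 1.464]
force: [-2.5, -0.4, 7.4]
grip_width: 0.0492
finger_force: 31.6
```

{"fn": "apply_moves", "kwargs": {"linear": [[0, 0, -0.15], [0, 0, -0.3], [0, 0, -0.5], [0, 0, -0.7], [0, 0, -0.85]], "delta_rot": [[0, 0, 0], [0, 0, 0], [0, 0, 0], [0, 0, 0], [0, 0, 0]]}}

```text
clock: 15.2
position: [0.5754, -0.0579, 0.1815]
tool_rot: [3.141, -0.0, 1.464]
force: [0.2, -0.3, -0.6]
grip_width: 0.0496
finger_force: 31.5
```

{"fn": "apply_moves", "kwargs": {"linear": [[-0.2, -0.05, 0], [-0.4, -0.1, 0], [-0.6, -0.15, 0], [-0.8, -0.2, 0], [-0.95, -0.25, 0]], "delta_rot": [[0, 0, 0], [0, 0, 0], [0, 0, 0], [0, 0, 0], [0, 0, 0]]}}

```text
clock: 15.62
position: [0.5395, -0.1515, 0.1799]
tool_rot: [3.142, 0.001, 1.463]
force: [0.3, -0.7, -0.5]
grip_width: 0.0492
finger_force: 31.5
```

{"fn": "apply_moves", "kwargs": {"linear": [[-0.2, -0.05, 0], [-0.4, -0.1, 0], [-0.6, -0.15, 0], [-0.8, -0.18, 0], [-0.95, -0.18, 0]], "delta_rot": [[0, 0, 0], [0, 0, 0], [0, 0, 0], [0, 0, 0], [0, 0, 0]]}}

```text
clock: 16.03
position: [0.5111, -0.2442, 0.18]
tool_rot: [-3.141, 0.001, 1.463]
force: [0.7, -0.1, -1.5]
grip_width: 0.0492
finger_force: 31.5
```

{"fn": "apply_moves", "kwargs": {"linear": [[-0.2, 0, 0], [-0.4, 0, 0], [-0.6, 0, 0], [-0.8, 0, 0], [-0.93, 0, 0]], "delta_rot": [[0, 0, 0], [0, 0, 0], [0, 0, 0], [0, 0, 0], [0, 0, 0]]}}

```text
clock: 16.45
position: [0.5016, -0.3369, 0.1799]
tool_rot: [-3.142, 0.001, 1.463]
force: [-0.7, 0.4, -1.6]
grip_width: 0.0489
finger_force: 31.5
```

```bash
python3 -c "
from h import *
st();print(go([.5026,-.3323,.011]))"
```

```text
t 16.45 pos [ 0.5016 -0.3369  0.1799] rpy [-1.7999e+02  3.0000e-02  8.3800e+01] F [-0.7  0.4 -1.6] w 0.0489 ff 31.5
[0.048 0.005 1.689]
```

{"fn": "apply_moves", "kwargs": {"linear": [[0, 0, 0.2], [0, 0, 0.4], [0, 0, 0.6], [0, 0, 0.8], [0, 0, 1]], "delta_rot": [[0, 0, 0], [0, 0, 0], [0, 0, 0], [0, 0, 0], [0, 0, 0]]}}

```text
clock: 16.87
position: [0.5023, -0.3345, 0.079]
tool_rot: [3.141, -0.0, 1.464]
force: [0.3, -0.6, -1.2]
grip_width: 0.0492
finger_force: 31.5
```

{"fn": "apply_moves", "kwargs": {"linear": [[0, 0, 0.2], [0, 0, 0.4], [0, 0, 0.52], [0, 0, 0.6], [0, 0, 0.64]], "delta_rot": [[0, 0, 0], [0, 0, 0], [0, 0, 0], [0, 0, 0], [0, 0, 0]]}}

```text
clock: 17.28
position: [0.5021, -0.3345, 0.0151]
tool_rot: [-3.141, -0.0, 1.464]
force: [0.5, -0.1, -0.6]
grip_width: 0.0492
finger_force: 31.5
```

{"fn": "apply_moves", "kwargs": {"linear": [[0, 0, 0.02], [0, 0, 0.035], [0, 0, 0.045], [0, 0, 0.045], [0, 0, 0.045]], "delta_rot": [[0, 0, 0], [0, 0, 0], [0, 0, 0], [0, 0, 0], [0, 0, 0]]}}

```text
clock: 17.7
position: [0.5024, -0.335, 0.0118]
tool_rot: [3.141, 0.0, 1.464]
force: [-0.8, 0.2, -0.7]
grip_width: 0.049
finger_force: 31.5
```

{"fn": "apply_moves", "kwargs": {"linear": [[0, 0, 0], [0, 0, 0], [0, 0, 0], [0, 0, 0], [0, 0, 0]], "delta_rot": [[0, 0, 0], [0, 0, 0], [0, 0, 0], [0, 0, 0], [0, 0, 0]], "gripper": 0.4}}

```text
clock: 18.12
position: [0.5023, -0.3348, 0.0114]
tool_rot: [3.141, 0.0, 1.464]
force: [-0.4, 0.2, -0.6]
grip_width: 0.0596
finger_force: 0.0
```

{"fn": "apply_moves", "kwargs": {"linear": [[0, 0, -0.15], [0, 0, -0.3], [0, 0, -0.5], [0, 0, -0.7], [0, 0, -0.9]], "delta_rot": [[0, 0, 0], [0, 0, 0], [0, 0, 0], [0, 0, 0], [0, 0, 0]]}}

```text
clock: 18.53
position: [0.5021, -0.3347, 0.1022]
tool_rot: [-3.141, -0.0, 1.464]
force: [0.6, -0.2, 0.8]
grip_width: 0.0596
finger_force: 0.0
```

{"fn": "apply_moves", "kwargs": {"linear": [[0, 0, -0.2], [0.1, 0, -0.4], [0.3, 0.1, -0.6], [0.5, 0.1, -0.8], [0.7, 0.1, -0.9]], "delta_rot": [[0, 0, 0], [0, 0, 0], [0, 0, 0], [0, 0, 0], [0, 0, 0]], "gripper": 0.53}}

```text
clock: 18.95
position: [0.5206, -0.2656, 0.1935]
tool_rot: [3.139, 0.001, 1.464]
force: [0.2, -0.4, -0.3]
grip_width: 0.0653
finger_force: 0.0
```

{"fn": "apply_moves", "kwargs": {"linear": [[0.2, 0.1, 0], [0.4, 0.2, 0], [0.6, 0.2, 0], [0.8, 0.2, 0], [1, 0.2, 0]], "delta_rot": [[0, 0, 0], [0, 0, 0], [0, 0, 0], [0, 0, 0], [0, 0, 0]]}}

```text
clock: 19.37
position: [0.5502, -0.1679, 0.1913]
tool_rot: [-3.142, -0.0, 1.464]
force: [-0.4, -0.4, 0.4]
grip_width: 0.0656
finger_force: 0.0
```

{"fn": "apply_moves", "kwargs": {"linear": [[0.2, 0.1, 0], [0.4, 0.2, 0], [0.6, 0.3, 0], [0.8, 0.3, 0], [1, 0.3, 0]], "delta_rot": [[0, 0, 0], [0, 0, 0], [0, 0, 0], [0, 0, 0], [0, 0, 0]]}}

```text
clock: 19.78
position: [0.591, -0.0716, 0.1912]
tool_rot: [-3.142, -0.0, 1.464]
force: [0.9, -0.6, 0.4]
grip_width: 0.0655
finger_force: 0.0
```

```bash
python3 -c "
from h import *
st();grab('scene')
print(*jars('scene',(.117,.135),(.4,.9,-.2,.3)),sep='\n');print(*jars('scene',(.03,.05),(.35,.7,-.42,-.2)),sep='\n')
print(go([.6125,.0145,.095]))"
```

```text
t 19.78 pos [ 0.591  -0.0716  0.1912] rpy [-1.800e+02 -1.000e-02  8.388e+01] F [ 0.9 -0.6  0.4] w 0.0655 ff 0.0
(array([250., 218.]), np.int32(258), array([0.617 , 0.0168]), np.float64(0.1262), array([0.6139, 0.0155]), 0.0269)
(array([189., 175.]), np.int32(191), array([ 0.4612, -0.2521]), np.float64(0.0399), array([ 0.4553, -0.2534]), 0.0295)
(array([160., 179.]), np.int32(191), array([ 0.5081, -0.326 ]), np.float64(0.0399), array([ 0.504 , -0.3288]), 0.0286)
[0.83  0.128 0.967]
```

{"fn": "apply_moves", "kwargs": {"linear": [[0.2, 0.1, 0], [0.4, 0.13, 0], [0.6, 0.13, 0.1], [0.83, 0.13, 0.3], [0.83, 0.13, 0.5]], "delta_rot": [[0, 0, 0], [0, 0, 0], [0, 0, 0], [0, 0, 0], [0, 0, 0]]}}

```text
clock: 20.25
position: [0.613, 0.0135, 0.1414]
tool_rot: [3.14, -0.003, 1.468]
force: [0.4, 1.9, -0.9]
grip_width: 0.0654
finger_force: 0.0
```

{"fn": "apply_moves", "kwargs": {"linear": [[0, 0, 0.1], [0, 0, 0.2], [0, 0, 0.35], [0, 0, 0.46], [0, 0, 0.46]], "delta_rot": [[0, 0, 0], [0, 0, 0], [0, 0, 0], [0, 0, 0], [0, 0, 0]]}}

```text
clock: 20.67
position: [0.6115, 0.0073, 0.0935]
tool_rot: [-3.139, 0.001, 1.463]
force: [0.0, -0.8, -0.5]
grip_width: 0.0653
finger_force: 0.0
```

{"fn": "apply_moves", "kwargs": {"linear": [[0, 0, 0], [0, 0, 0], [0, 0, 0], [0, 0, 0], [0, 0, 0]], "delta_rot": [[0, 0, 0], [0, 0, 0], [0, 0, 0], [0, 0, 0], [0, 0, 0]], "gripper": -1}}

```text
clock: 21.08
position: [0.6128, 0.0083, 0.0959]
tool_rot: [3.141, -0.0, 1.464]
force: [-0.1, -0.8, 5.1]
grip_width: 0.0493
finger_force: 31.6
```

{"fn": "apply_moves", "kwargs": {"linear": [[0, 0, -0.15], [0, 0, -0.3], [0, 0, -0.5], [0, 0, -0.7], [0, 0, -0.85]], "delta_rot": [[0, 0, 0], [0, 0, 0], [0, 0, 0], [0, 0, 0], [0, 0, 0]]}}

```text
clock: 21.5
position: [0.6127, 0.0085, 0.1821]
tool_rot: [3.141, -0.0, 1.464]
force: [0.0, -0.6, -0.2]
grip_width: 0.0492
finger_force: 31.5
```

{"fn": "apply_moves", "kwargs": {"linear": [[-0.2, 0, 0], [-0.4, -0.05, 0], [-0.6, -0.1, 0], [-0.8, -0.15, 0], [-0.95, -0.18, 0]], "delta_rot": [[0, 0, 0], [0, 0, 0], [0, 0, 0], [0, 0, 0], [0, 0, 0]]}}

```text
clock: 21.92
position: [0.5837, -0.0859, 0.1805]
tool_rot: [-3.142, 0.001, 1.463]
force: [-1.1, -0.6, -1.1]
grip_width: 0.0493
finger_force: 31.5
```

{"fn": "apply_moves", "kwargs": {"linear": [[-0.2, 0, 0], [-0.4, 0, 0], [-0.6, 0, 0], [-0.8, 0, 0], [-0.95, 0, 0]], "delta_rot": [[0, 0, 0], [0, 0, 0], [0, 0, 0], [0, 0, 0], [0, 0, 0]]}}

```text
clock: 22.33
position: [0.5739, -0.1805, 0.1805]
tool_rot: [3.141, 0.001, 1.463]
force: [-0.4, 0.5, -0.8]
grip_width: 0.0494
finger_force: 31.5
```

{"fn": "apply_moves", "kwargs": {"linear": [[-0.2, 0, 0], [-0.4, 0, 0], [-0.6, 0, 0], [-0.8, 0, 0], [-0.95, 0, 0]], "delta_rot": [[0, 0, 0], [0, 0, 0], [0, 0, 0], [0, 0, 0], [0, 0, 0]]}}

```text
clock: 22.75
position: [0.5637, -0.275, 0.1804]
tool_rot: [3.142, 0.001, 1.463]
force: [-0.2, 0.1, -1.1]
grip_width: 0.0494
finger_force: 31.5
```

```bash
python3 -c "
from h import *
st();print(go([.564,-.268,.0115]))"
```

```text
t 22.75 pos [ 0.5637 -0.275   0.1804] rpy [1.800e+02 3.000e-02 8.382e+01] F [-0.2  0.1 -1.1] w 0.0494 ff 31.5
[ 0.071 -0.005  1.689]
```

{"fn": "apply_moves", "kwargs": {"linear": [[0, 0, 0.2], [0, 0, 0.4], [0, 0, 0.6], [0, 0, 0.8], [0, 0, 1]], "delta_rot": [[0, 0, 0], [0, 0, 0], [0, 0, 0], [0, 0, 0], [0, 0, 0]]}}

```text
clock: 23.17
position: [0.5642, -0.273, 0.0795]
tool_rot: [3.141, -0.0, 1.464]
force: [-0.8, -0.4, -0.7]
grip_width: 0.0493
finger_force: 31.5
```

{"fn": "apply_moves", "kwargs": {"linear": [[0, 0, 0.2], [0, 0, 0.4], [0, 0, 0.52], [0, 0, 0.6], [0, 0, 0.64]], "delta_rot": [[0, 0, 0], [0, 0, 0], [0, 0, 0], [0, 0, 0], [0, 0, 0]]}}

```text
clock: 23.58
position: [0.564, -0.2729, 0.0156]
tool_rot: [-3.141, -0.0, 1.464]
force: [0.4, 0.7, -1.4]
grip_width: 0.0491
finger_force: 31.5
```

{"fn": "apply_moves", "kwargs": {"linear": [[0, 0, 0.02], [0, 0, 0.035], [0, 0, 0.045], [0, 0, 0.045], [0, 0, 0.045]], "delta_rot": [[0, 0, 0], [0, 0, 0], [0, 0, 0], [0, 0, 0], [0, 0, 0]]}}

```text
clock: 24.0
position: [0.5644, -0.2732, 0.0123]
tool_rot: [3.141, 0.0, 1.464]
force: [0.7, -0.2, -0.2]
grip_width: 0.0491
finger_force: 31.5
```

{"fn": "apply_moves", "kwargs": {"linear": [[0, 0, 0], [0, 0, 0], [0, 0, 0], [0, 0, 0], [0, 0, 0]], "delta_rot": [[0, 0, 0], [0, 0, 0], [0, 0, 0], [0, 0, 0], [0, 0, 0]], "gripper": 0.36}}

```text
clock: 24.42
position: [0.5641, -0.2731, 0.0118]
tool_rot: [3.142, 0.0, 1.464]
force: [0.5, -0.0, -0.1]
grip_width: 0.0583
finger_force: 0.0
```

{"fn": "apply_moves", "kwargs": {"linear": [[0, 0, -0.15], [0, 0, -0.3], [0, 0, -0.5], [0, 0, -0.7], [0, 0, -0.9]], "delta_rot": [[0, 0, 0], [0, 0, 0], [0, 0, 0], [0, 0, 0], [0, 0, 0]]}}

```text
clock: 24.83
position: [0.5644, -0.2731, 0.1045]
tool_rot: [3.14, 0.0, 1.464]
force: [0.3, 0.0, 1.0]
grip_width: 0.0581
finger_force: 0.0
```

{"fn": "apply_moves", "kwargs": {"linear": [[0, 0, -0.2], [0.1, 0, -0.4], [0.3, 0, -0.6], [0.5, 0, -0.8], [0.7, 0, -0.9]], "delta_rot": [[0, 0, 0], [0, 0, 0], [0, 0, 0], [0, 0, 0], [0, 0, 0]], "gripper": 0.53}}

```text
clock: 25.25
position: [0.5724, -0.2028, 0.196]
tool_rot: [3.138, 0.001, 1.464]
force: [-0.4, 0.2, -0.4]
grip_width: 0.0653
finger_force: 0.0
```

{"fn": "apply_moves", "kwargs": {"linear": [[0.25, 0, 0], [0.5, 0, 0], [0.75, 0, 0], [1, 0, 0], [1, 0, 0]], "delta_rot": [[0, 0, 0], [0, 0, 0], [0, 0, 0], [0, 0, 0], [0, 0, 0]]}}

```text
clock: 25.67
position: [0.583, -0.0984, 0.194]
tool_rot: [3.139, -0.002, 1.47]
force: [-0.8, 0.9, -0.8]
grip_width: 0.0655
finger_force: 0.0
```

{"fn": "apply_moves", "kwargs": {"linear": [[0.25, 0, 0], [0.5, 0, 0], [0.75, 0, 0], [1, 0, 0], [1, 0, 0]], "delta_rot": [[0, 0, 0], [0, 0, 0], [0, 0, 0], [0, 0, 0], [0, 0, 0]]}}

```text
clock: 26.08
position: [0.5933, 0.001, 0.1938]
tool_rot: [3.14, -0.003, 1.47]
force: [-0.3, 1.0, -0.7]
grip_width: 0.0656
finger_force: 0.0
```

{"fn": "apply_moves", "kwargs": {"linear": [[0.25, 0, 0], [0.5, 0, 0], [0.75, 0, 0], [1, -0.1, 0], [1, -0.3, 0]], "delta_rot": [[0, 0, 0], [0, 0, 0], [0, 0, 0], [0, 0, 0], [0, 0, 0]]}}

```text
clock: 26.5
position: [0.5745, 0.1032, 0.1933]
tool_rot: [3.14, -0.003, 1.468]
force: [-0.7, 0.7, -0.4]
grip_width: 0.0653
finger_force: 0.0
```

{"fn": "apply_moves", "kwargs": {"linear": [[0.25, -0.1, 0], [0.5, -0.2, 0], [0.75, -0.3, 0], [1, -0.4, 0], [1, -0.5, 0]], "delta_rot": [[0, 0, 0], [0, 0, 0], [0, 0, 0], [0, 0, 0], [0, 0, 0]]}}

```text
clock: 26.92
position: [0.5339, 0.2078, 0.1936]
tool_rot: [3.14, -0.003, 1.469]
force: [-0.5, 0.7, -0.7]
grip_width: 0.0656
finger_force: 0.0
```

```bash
python3 -c "
from h import *
st();p,d=grab('scene')
cv2.imwrite('pics/s2c.png',cv2.resize(p[120:300,110:440],None,fx=2.4,fy=2.4,interpolation=cv2.INTER_CUBIC)[:,:,::-1])
print(*jars('scene',(.03,.05),(.35,.7,-.42,-.2)),sep='\n');print(*jars('scene',(.052,.07),(.3,.6,.25,.5)),sep='\n')
print(go([.54,.331,.03]),go([.455,.3185,.03]))"
```

```text
t 26.92 pos [0.5339 0.2078 0.1936] rpy [179.93  -0.19  84.15] F [-0.5  0.7 -0.7] w 0.0656 ff 0.0
(array([189., 175.]), np.int32(182), array([ 0.46  , -0.2528]), np.float64(0.0391), array([ 0.4585, -0.2553]), 0.0288)
(array([159., 179.]), np.int32(191), array([ 0.5081, -0.3261]), np.float64(0.0398), array([ 0.5054, -0.3282]), 0.0267)
(array([174., 196.]), np.int32(209), array([ 0.5536, -0.2507]), np.float64(0.0398), array([ 0.5531, -0.2532]), 0.0274)
(array([401., 194.]), np.int32(113), array([0.3166, 0.3612]), np.float64(0.058), array([0.3136, 0.361 ]), 0.0209)
(array([382., 202.]), np.int32(131), array([0.371 , 0.3167]), np.float64(0.0576), array([0.3704, 0.3171]), 0.0218)
(array([376., 224.]), np.int32(157), array([0.4571, 0.3198]), np.float64(0.0603), array([0.4531, 0.3198]), 0.0227)
(array([373., 249.]), np.int32(182), array([0.5444, 0.3328]), np.float64(0.0611), array([0.5416, 0.3323]), 0.0228)
[ 1.251 -0.052  1.635] [ 1.04  -0.885  1.634]
```

View pics/s2c.png

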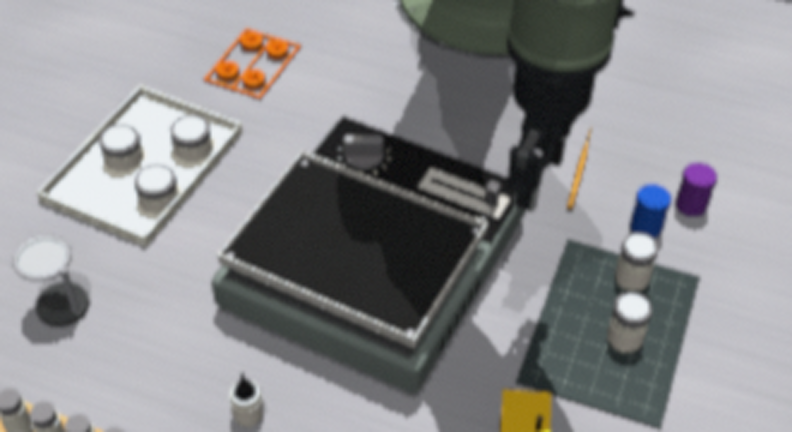

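The picture shows all three squat jars standing in the tray, the platform empty, and the selector at rest. The tall jars at (637,262) and (628,322) are unchanged. I take the far one next.

{"fn": "apply_moves", "kwargs": {"linear": [[0.25, 0, 0], [0.5, -0.05, 0], [0.75, -0.05, 0], [1, -0.05, 0], [1, -0.05, 0]], "delta_rot": [[0, 0, 0], [0, 0, 0], [0, 0, 0], [0, 0, 0], [0, 0, 0]]}}

```text
clock: 27.38
position: [0.5401, 0.307, 0.1931]
tool_rot: [3.141, -0.003, 1.468]
force: [0.0, 0.9, -0.5]
grip_width: 0.0651
finger_force: 0.0
```

{"fn": "apply_moves", "kwargs": {"linear": [[0.15, 0, 0.1], [0.25, 0, 0.3], [0.25, 0, 0.5], [0.25, 0, 0.7], [0.25, 0, 0.85]], "delta_rot": [[0, 0, 0], [0, 0, 0], [0, 0, 0], [0, 0, 0], [0, 0, 0]]}}

```text
clock: 27.8
position: [0.5435, 0.3264, 0.1063]
tool_rot: [3.142, 0.001, 1.464]
force: [0.1, -0.1, 0.0]
grip_width: 0.0654
finger_force: 0.0
```

```bash
python3 -c "
from h import *
st();print(go([.54,.331,.022]))"
```

```text
t 27.8 pos [0.5435 0.3264 0.1063] rpy [1.800e+02 4.000e-02 8.385e+01] F [ 0.1 -0.1  0. ] w 0.0654 ff 0.0
[ 0.043 -0.039  0.843]
```

{"fn": "apply_moves", "kwargs": {"linear": [[0.04, -0.04, 0.2], [0.04, -0.04, 0.4], [0.04, -0.04, 0.6], [0.04, -0.04, 0.75], [0.04, -0.04, 0.84]], "delta_rot": [[0, 0, 0], [0, 0, 0], [0, 0, 0], [0, 0, 0], [0, 0, 0]]}}

```text
clock: 28.22
position: [0.5398, 0.3309, 0.0219]
tool_rot: [-3.141, 0.001, 1.463]
force: [1.0, -0.2, -0.7]
grip_width: 0.0653
finger_force: 0.0
```

{"fn": "apply_moves", "kwargs": {"linear": [[0, 0, 0], [0, 0, 0], [0, 0, 0], [0, 0, 0], [0, 0, 0]], "delta_rot": [[0, 0, 0], [0, 0, 0], [0, 0, 0], [0, 0, 0], [0, 0, 0]], "gripper": -1}}

```text
clock: 28.63
position: [0.54, 0.3322, 0.0237]
tool_rot: [3.141, -0.001, 1.464]
force: [0.2, -0.3, 4.7]
grip_width: 0.0392
finger_force: 30.5
```

{"fn": "apply_moves", "kwargs": {"linear": [[0, 0, 0], [0, 0, 0], [0, 0, -0.1], [0, 0, -0.3], [0, 0, -0.5]], "delta_rot": [[0, 0, 0], [0, 0, 0], [0, 0, 0], [0, 0, 0], [0, 0, 0]]}}

```text
clock: 29.05
position: [0.5391, 0.3319, 0.0737]
tool_rot: [-3.141, 0.001, 1.464]
force: [-0.1, 0.4, -0.6]
grip_width: 0.0392
finger_force: 30.4
```

{"fn": "apply_moves", "kwargs": {"linear": [[0, 0, -0.2], [0, 0, -0.4], [0, 0, -0.6], [0, 0, -0.8], [0, 0, -1]], "delta_rot": [[0, 0, 0], [0, 0, 0], [0, 0, 0], [0, 0, 0], [0, 0, 0]]}}

```text
clock: 29.47
position: [0.5393, 0.332, 0.1746]
tool_rot: [3.141, -0.0, 1.464]
force: [0.4, -1.0, -1.2]
grip_width: 0.0392
finger_force: 30.4
```

```bash
python3 -c "
from h import *
st();print(go([.598,.076,.112]))"
```

```text
t 29.47 pos [0.5393 0.332  0.1746] rpy [ 1.7999e+02 -1.0000e-02  8.3890e+01] F [ 0.4 -1.  -1.2] w 0.0392 ff 30.4
[-2.483  0.856  0.626]
```

{"fn": "apply_moves", "kwargs": {"linear": [[-0.2, 0.1, 0], [-0.4, 0.2, 0], [-0.6, 0.3, 0], [-0.8, 0.4, 0], [-1, 0.45, 0]], "delta_rot": [[0, 0, 0], [0, 0, 0], [0, 0, 0], [0, 0, 0], [0, 0, 0]]}}

```text
clock: 29.88
position: [0.5743, 0.2265, 0.1736]
tool_rot: [3.141, -0.0, 1.464]
force: [0.5, -0.6, -0.7]
grip_width: 0.0392
finger_force: 30.4
```

{"fn": "apply_moves", "kwargs": {"linear": [[-0.2, 0.1, 0], [-0.4, 0.2, 0], [-0.6, 0.3, 0], [-0.8, 0.4, 0], [-1, 0.41, 0]], "delta_rot": [[0, 0, 0], [0, 0, 0], [0, 0, 0], [0, 0, 0], [0, 0, 0]]}}

```text
clock: 30.3
position: [0.6048, 0.1225, 0.1735]
tool_rot: [3.141, -0.0, 1.463]
force: [0.7, 0.1, -0.1]
grip_width: 0.0392
finger_force: 30.4
```

{"fn": "apply_moves", "kwargs": {"linear": [[-0.2, 0, 0], [-0.4, 0, 0], [-0.48, 0, 0.1], [-0.48, 0, 0.2], [-0.48, 0, 0.3]], "delta_rot": [[0, 0, 0], [0, 0, 0], [0, 0, 0], [0, 0, 0], [0, 0, 0]]}}

```text
clock: 30.72
position: [0.5985, 0.0767, 0.1421]
tool_rot: [3.141, -0.0, 1.464]
force: [0.4, -0.7, -1.1]
grip_width: 0.0391
finger_force: 30.4
```

{"fn": "apply_moves", "kwargs": {"linear": [[0, 0, 0.1], [0, 0, 0.18], [0, 0, 0.23], [0, 0, 0.26], [0, 0, 0.28]], "delta_rot": [[0, 0, 0], [0, 0, 0], [0, 0, 0], [0, 0, 0], [0, 0, 0]]}}

```text
clock: 31.13
position: [0.5985, 0.0767, 0.1143]
tool_rot: [-3.141, -0.0, 1.465]
force: [-0.2, 0.5, 0.1]
grip_width: 0.0392
finger_force: 30.4
```

```bash
python3 -c "
from h import *
st();print(go([.598,.076,.1115]))"
```

```text
t 31.13 pos [0.5985 0.0767 0.1143] rpy [-179.97   -0.     83.92] F [-0.2  0.5  0.1] w 0.0392 ff 30.4
[-0.008 -0.004  0.028]
```

{"fn": "apply_moves", "kwargs": {"linear": [[0, 0, 0.015], [0, 0, 0.028], [0, 0, 0.028], [0, 0, 0.028], [0, 0, 0.028]], "delta_rot": [[0, 0, 0], [0, 0, 0], [0, 0, 0], [0, 0, 0], [0, 0, 0]]}}

```text
clock: 31.55
position: [0.5987, 0.0762, 0.1123]
tool_rot: [3.141, -0.0, 1.464]
force: [0.5, -0.1, -0.9]
grip_width: 0.0392
finger_force: 30.4
```

{"fn": "apply_moves", "kwargs": {"linear": [[0, 0, 0], [0, 0, 0], [0, 0, 0], [0, 0, 0], [0, 0, 0]], "delta_rot": [[0, 0, 0], [0, 0, 0], [0, 0, 0], [0, 0, 0], [0, 0, 0]], "gripper": 0.3}}

```text
clock: 31.97
position: [0.5986, 0.0762, 0.112]
tool_rot: [3.142, -0.0, 1.464]
force: [0.7, -0.8, 0.5]
grip_width: 0.0555
finger_force: 0.0
```

{"fn": "apply_moves", "kwargs": {"linear": [[0, 0, -0.15], [0, 0, -0.3], [0, 0, -0.5], [0, 0, -0.7], [0, 0, -0.85]], "delta_rot": [[0, 0, 0], [0, 0, 0], [0, 0, 0], [0, 0, 0], [0, 0, 0]]}}

```text
clock: 32.38
position: [0.5988, 0.0764, 0.1986]
tool_rot: [3.141, -0.0, 1.464]
force: [-1.0, -0.3, -0.0]
grip_width: 0.0559
finger_force: 0.0
```

{"fn": "apply_moves", "kwargs": {"linear": [[0.25, -0.2, 0], [0.5, -0.4, 0], [0.75, -0.6, 0], [1, -0.8, 0], [1, -0.8, 0]], "delta_rot": [[0, 0, 0], [0, 0, 0], [0, 0, 0], [0, 0, 0], [0, 0, 0]], "gripper": 0.53}}

```text
clock: 32.8
position: [0.5265, 0.1899, 0.1976]
tool_rot: [-3.141, -0.002, 1.471]
force: [0.3, 0.4, 0.8]
grip_width: 0.065
finger_force: 0.0
```

{"fn": "apply_moves", "kwargs": {"linear": [[0.25, -0.2, 0], [0.5, -0.4, 0], [0.75, -0.6, 0], [1, -0.8, 0], [1, -0.8, 0]], "delta_rot": [[0, 0, 0], [0, 0, 0], [0, 0, 0], [0, 0, 0], [0, 0, 0]]}}

```text
clock: 33.22
position: [0.4573, 0.2976, 0.1976]
tool_rot: [-3.141, -0.003, 1.471]
force: [-1.0, 1.6, 1.4]
grip_width: 0.0657
finger_force: 0.0
```

```bash
python3 -c "
from h import *
st();p,d=grab('scene')
print(*jars('scene',(.137,.155),(.45,.7,-.2,.2)),sep='\n');print(*jars('scene',(.03,.05),(.35,.7,-.42,-.2)),sep='\n');print(*jars('scene',(.052,.07),(.4,.6,.25,.5)),sep='\n')
print(go([.4545,.3185,.022]))"
```

```text
t 33.22 pos [0.4573 0.2976 0.1976] rpy [-1.7995e+02 -1.6000e-01  8.4270e+01] F [-1.   1.6  1.4] w 0.0657 ff 0.0
(array([274., 215.]), np.int32(185), array([0.6039, 0.0781]), np.float64(0.1475), array([0.6033, 0.0765]), 0.0218)
(array([189., 175.]), np.int32(189), array([ 0.4609, -0.2523]), np.float64(0.0394), array([ 0.4577, -0.2537]), 0.0272)
(array([159., 179.]), np.int32(193), array([ 0.5084, -0.3263]), np.float64(0.0394), array([ 0.5052, -0.3286]), 0.029)
(array([174., 196.]), np.int32(211), array([ 0.5541, -0.2506]), np.float64(0.0398), array([ 0.5516, -0.2521]), 0.0297)
(array([376., 224.]), np.int32(159), array([0.4578, 0.3201]), np.float64(0.0607), array([0.4557, 0.3208]), 0.0221)
[ 0.228 -0.069  1.754]
```

{"fn": "apply_moves", "kwargs": {"linear": [[0.1, -0.04, 0], [0.2, -0.04, 0.2], [0.23, -0.04, 0.4], [0.23, -0.04, 0.6], [0.23, -0.04, 0.85]], "delta_rot": [[0, 0, 0], [0, 0, 0], [0, 0, 0], [0, 0, 0], [0, 0, 0]]}}

```text
clock: 33.68
position: [0.4602, 0.3155, 0.1116]
tool_rot: [3.14, -0.001, 1.463]
force: [1.8, -0.1, 0.6]
grip_width: 0.0652
finger_force: 0.0
```

```bash
python3 -c "
from h import *
st();print(go([.4545,.3185,.022]))"
```

```text
t 33.68 pos [0.4602 0.3155 0.1116] rpy [ 1.7994e+02 -5.0000e-02  8.3810e+01] F [ 1.8 -0.1  0.6] w 0.0652 ff 0.0
[ 0.023 -0.061  0.896]
```

{"fn": "apply_moves", "kwargs": {"linear": [[0.02, -0.06, 0.2], [0.02, -0.06, 0.4], [0.02, -0.06, 0.6], [0.02, -0.06, 0.8], [0.02, -0.06, 0.89]], "delta_rot": [[0, 0, 0], [0, 0, 0], [0, 0, 0], [0, 0, 0], [0, 0, 0]]}}

```text
clock: 34.1
position: [0.4534, 0.3171, 0.0207]
tool_rot: [-3.14, 0.002, 1.463]
force: [-0.2, -0.6, -0.3]
grip_width: 0.065
finger_force: 0.0
```

{"fn": "apply_moves", "kwargs": {"linear": [[0, 0, 0], [0, 0, 0], [0, 0, 0], [0, 0, 0], [0, 0, 0]], "delta_rot": [[0, 0, 0], [0, 0, 0], [0, 0, 0], [0, 0, 0], [0, 0, 0]], "gripper": -1}}

```text
clock: 34.52
position: [0.4541, 0.3183, 0.0239]
tool_rot: [3.141, -0.001, 1.464]
force: [-0.4, -0.3, -0.5]
grip_width: 0.0393
finger_force: 30.3
```

{"fn": "apply_moves", "kwargs": {"linear": [[0, 0, 0], [0, 0, 0], [0, 0, -0.1], [0, 0, -0.3], [0, 0, -0.5]], "delta_rot": [[0, 0, 0], [0, 0, 0], [0, 0, 0], [0, 0, 0], [0, 0, 0]]}}

```text
clock: 34.93
position: [0.453, 0.318, 0.0739]
tool_rot: [-3.141, 0.001, 1.464]
force: [-0.2, -0.6, -0.1]
grip_width: 0.0397
finger_force: 30.5
```

{"fn": "apply_moves", "kwargs": {"linear": [[0, 0, -0.2], [0, 0, -0.4], [0, 0, -0.6], [0, 0, -0.8], [0, 0, -1]], "delta_rot": [[0, 0, 0], [0, 0, 0], [0, 0, 0], [0, 0, 0], [0, 0, 0]]}}

```text
clock: 35.35
position: [0.4533, 0.318, 0.1748]
tool_rot: [3.142, -0.0, 1.464]
force: [0.4, 0.6, -0.4]
grip_width: 0.0397
finger_force: 30.5
```

{"fn": "apply_moves", "kwargs": {"linear": [[0, 0, -0.1], [0, 0, -0.2], [0, 0, -0.3], [0, 0, -0.4], [0, 0, -0.5]], "delta_rot": [[0, 0, 0], [0, 0, 0], [0, 0, 0], [0, 0, 0], [0, 0, 0]]}}

```text
clock: 35.77
position: [0.4534, 0.318, 0.2235]
tool_rot: [-3.141, 0.0, 1.464]
force: [-0.2, -0.2, -1.5]
grip_width: 0.039
finger_force: 30.5
```

```bash
python3 -c "
from h import *
st();print(go([.586,-.0335,.1115]))"
```

```text
t 35.77 pos [0.4534 0.318  0.2235] rpy [-1.7996e+02  3.0000e-02  8.3890e+01] F [-0.2 -0.2 -1.5] w 0.039 ff 30.5
[-3.353  1.694  1.12 ]
```

{"fn": "apply_moves", "kwargs": {"linear": [[-0.2, 0.1, 0], [-0.4, 0.2, 0], [-0.6, 0.3, 0], [-0.8, 0.4, 0], [-0.9, 0.45, 0]], "delta_rot": [[0, 0, 0], [0, 0, 0], [0, 0, 0], [0, 0, 0], [0, 0, 0]]}}

```text
clock: 36.18
position: [0.4895, 0.2212, 0.223]
tool_rot: [-3.141, 0.001, 1.462]
force: [0.6, 0.7, -1.3]
grip_width: 0.0392
finger_force: 30.5
```

{"fn": "apply_moves", "kwargs": {"linear": [[-0.2, 0.1, 0], [-0.4, 0.2, 0], [-0.6, 0.3, 0], [-0.8, 0.4, 0], [-0.9, 0.45, 0]], "delta_rot": [[0, 0, 0], [0, 0, 0], [0, 0, 0], [0, 0, 0], [0, 0, 0]]}}

```text
clock: 36.6
position: [0.5245, 0.1273, 0.223]
tool_rot: [-3.141, 0.001, 1.462]
force: [0.1, -0.5, -0.8]
grip_width: 0.0393
finger_force: 30.5
```

{"fn": "apply_moves", "kwargs": {"linear": [[-0.2, 0.1, 0], [-0.4, 0.2, 0], [-0.6, 0.3, 0], [-0.8, 0.4, 0], [-0.9, 0.45, 0]], "delta_rot": [[0, 0, 0], [0, 0, 0], [0, 0, 0], [0, 0, 0], [0, 0, 0]]}}

```text
clock: 37.02
position: [0.5596, 0.0333, 0.2229]
tool_rot: [-3.141, 0.0, 1.462]
force: [0.7, -0.3, -0.3]
grip_width: 0.0392
finger_force: 30.5
```

{"fn": "apply_moves", "kwargs": {"linear": [[-0.2, 0.1, 0], [-0.4, 0.2, 0], [-0.6, 0.3, 0], [-0.65, 0.34, 0.1], [-0.65, 0.34, 0.25]], "delta_rot": [[0, 0, 0], [0, 0, 0], [0, 0, 0], [0, 0, 0], [0, 0, 0]]}}

```text
clock: 37.43
position: [0.5871, -0.034, 0.1984]
tool_rot: [3.14, -0.0, 1.462]
force: [0.3, 1.0, -1.1]
grip_width: 0.0392
finger_force: 30.5
```

{"fn": "apply_moves", "kwargs": {"linear": [[0, 0, 0.2], [0, 0, 0.4], [0, 0, 0.55], [0, 0, 0.68], [0, 0, 0.78]], "delta_rot": [[0, 0, 0], [0, 0, 0], [0, 0, 0], [0, 0, 0], [0, 0, 0]]}}

```text
clock: 37.85
position: [0.5855, -0.032, 0.1187]
tool_rot: [-3.141, -0.001, 1.465]
force: [0.4, 0.9, -1.7]
grip_width: 0.039
finger_force: 30.5
```

```bash
python3 -c "
from h import *
st();print(go([.586,-.0335,.1117]))"
```

```text
t 37.85 pos [ 0.5855 -0.032   0.1187] rpy [-1.7994e+02 -3.0000e-02  8.3930e+01] F [ 0.4  0.9 -1.7] w 0.039 ff 30.5
[-0.015  0.006  0.07 ]
```

{"fn": "apply_moves", "kwargs": {"linear": [[0, 0, 0.02], [0, 0, 0.04], [0, 0, 0.06], [0, 0, 0.07], [0, 0, 0.07]], "delta_rot": [[0, 0, 0], [0, 0, 0], [0, 0, 0], [0, 0, 0], [0, 0, 0]]}}

```text
clock: 38.27
position: [0.5861, -0.0331, 0.1134]
tool_rot: [3.141, -0.0, 1.464]
force: [0.7, -0.4, -0.8]
grip_width: 0.039
finger_force: 30.5
```

{"fn": "apply_moves", "kwargs": {"linear": [[0, 0, 0], [0, 0, 0], [0, 0, 0], [0, 0, 0], [0, 0, 0]], "delta_rot": [[0, 0, 0], [0, 0, 0], [0, 0, 0], [0, 0, 0], [0, 0, 0]], "gripper": 0.3}}

```text
clock: 38.68
position: [0.5859, -0.033, 0.1131]
tool_rot: [3.141, -0.0, 1.464]
force: [0.5, 0.1, -0.1]
grip_width: 0.0554
finger_force: 0.0
```

{"fn": "apply_moves", "kwargs": {"linear": [[0, 0, -0.15], [0, 0, -0.3], [0, 0, -0.5], [0, 0, -0.7], [0, 0, -0.85]], "delta_rot": [[0, 0, 0], [0, 0, 0], [0, 0, 0], [0, 0, 0], [0, 0, 0]]}}

```text
clock: 39.1
position: [0.5861, -0.0329, 0.1996]
tool_rot: [3.141, -0.0, 1.464]
force: [1.1, -0.3, -1.0]
grip_width: 0.055
finger_force: 0.0
```

{"fn": "apply_moves", "kwargs": {"linear": [[0, -0.2, 0], [0, -0.4, 0], [0, -0.6, 0], [0, -0.8, 0], [0, -0.9, 0]], "delta_rot": [[0, 0, 0], [0, 0, 0], [0, 0, 0], [0, 0, 0], [0, 0, 0]], "gripper": -0.15}}

```text
clock: 39.52
position: [0.4945, -0.0234, 0.1981]
tool_rot: [-3.141, 0.001, 1.464]
force: [0.6, -0.5, -0.7]
grip_width: 0.0363
finger_force: 0.0
```

{"fn": "apply_moves", "kwargs": {"linear": [[0, -0.2, 0], [-0.05, -0.4, 0], [-0.09, -0.57, 0], [-0.09, -0.57, 0], [-0.09, -0.57, 0]], "delta_rot": [[0, 0, -0.05], [0, 0, -0.1], [0, 0, -0.15], [0, 0, -0.2], [0, 0, -0.242]]}}

```text
clock: 39.93
position: [0.4385, -0.0266, 0.1984]
tool_rot: [3.141, 0.001, 1.976]
force: [0.3, -0.2, 0.3]
grip_width: 0.0363
finger_force: 0.0
```

```bash
python3 -c "
from h import *
st();p,d=grab('scene');q,_=grab('top')
a=cv2.resize(p[140:230,200:330],(780,540),interpolation=cv2.INTER_CUBIC);b=cv2.resize(p[100:320,120:440],(600,412))
cv2.imwrite('pics/k0.png',a[:,:,::-1])
print(*jars('scene',(.137,.155),(.45,.7,-.2,.2)),sep='\n');print(*jars('scene',(.03,.05),(.35,.7,-.42,-.2)),sep='\n')
print(go([.439,-.0247,.074]))"
```

```text
t 39.93 pos [ 0.4385 -0.0266  0.1984] rpy [1.7998e+02 5.0000e-02 1.1322e+02] F [ 0.3 -0.2  0.3] w 0.0363 ff 0.0
(array([237., 200.]), np.int32(179), array([ 0.5915, -0.0292]), np.float64(0.1479), array([ 0.5897, -0.0307]), 0.0216)
(array([274., 216.]), np.int32(192), array([0.6043, 0.0782]), np.float64(0.1476), array([0.6014, 0.0781]), 0.0224)
(array([189., 175.]), np.int32(184), array([ 0.4604, -0.2526]), np.float64(0.0394), array([ 0.4564, -0.2536]), 0.0277)
(array([160., 179.]), np.int32(191), array([ 0.5081, -0.326 ]), np.float64(0.0398), array([ 0.5048, -0.3303]), 0.0288)
(array([174., 196.]), np.int32(209), array([ 0.5542, -0.2507]), np.float64(0.0396), array([ 0.5506, -0.25  ]), 0.0284)
[0.017 0.005 1.242]
```

View pics/k0.png

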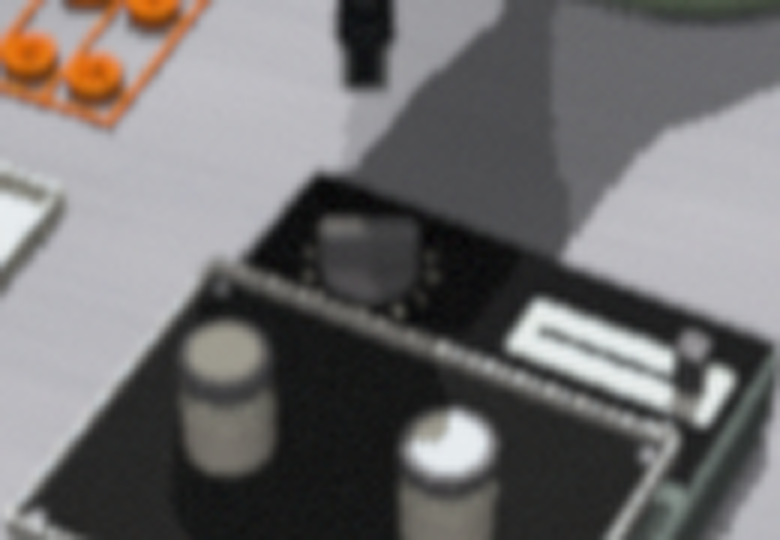

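Both tall jars stand on the platform, and the selector is still at the left stop (692,375). The knob bar is seen broadside at (368,250) with its pointer half to the left. I lower onto the knob next.

{"fn": "apply_moves", "kwargs": {"linear": [[0.02, 0, 0.2], [0.02, 0, 0.4], [0.02, 0, 0.6], [0.02, 0, 0.8], [0.02, 0, 0.9]], "delta_rot": [[0, 0, 0], [0, 0, 0], [0, 0, 0], [0, 0, 0], [0, 0, 0]]}}

```text
clock: 40.45
position: [0.4375, -0.0243, 0.1062]
tool_rot: [-3.14, -0.001, 1.968]
force: [-0.5, -0.2, -0.2]
grip_width: 0.0365
finger_force: 0.0
```

{"fn": "apply_moves", "kwargs": {"linear": [[0, 0, 0.1], [0, 0, 0.2], [0, 0, 0.3], [0, 0, 0.34], [0, 0, 0.34]], "delta_rot": [[0, 0, 0], [0, 0, 0], [0, 0, 0], [0, 0, 0], [0, 0, 0]]}}

```text
clock: 40.87
position: [0.4378, -0.0244, 0.0734]
tool_rot: [-3.141, -0.0, 1.971]
force: [0.4, -0.5, 1.2]
grip_width: 0.0365
finger_force: 0.0
```

{"fn": "apply_moves", "kwargs": {"linear": [[0, 0, 0], [0, 0, 0], [0, 0, 0], [0, 0, 0], [0, 0, 0]], "delta_rot": [[0, 0, 0], [0, 0, 0], [0, 0, 0], [0, 0, 0], [0, 0, 0]], "gripper": -1, "force": 25}}

```text
clock: 41.28
position: [0.4374, -0.0249, 0.0745]
tool_rot: [-3.141, 0.001, 1.97]
force: [-7.1, -1.5, 8.7]
grip_width: 0.0124
finger_force: 27.3
```

```bash
python3 -c "
from h import *
st();print(monitor.observe()['qpos'].round(2),monitor.observe()['moment'].round(2))"
```

```text
t 41.28 pos [ 0.4374 -0.0249  0.0745] rpy [-1.7994e+02  4.0000e-02  1.1289e+02] F [-7.1 -1.5  8.7] w 0.0124 ff 27.3
[ 0.34  0.55 -0.54  2.18  0.54  0.55 -0.21] [-0.24  1.45  0.02]
```

{"fn": "apply_moves", "kwargs": {"linear": [[0, -0.01, 0], [0, -0.01, 0], [0, -0.01, 0], [0, -0.01, 0], [0, -0.01, 0]], "delta_rot": [[0, 0, -0.046], [0, 0, -0.092], [0, 0, -0.138], [0, 0, -0.184], [0, 0, -0.226]]}}

```text
clock: 41.7
position: [0.4373, -0.0249, 0.0746]
tool_rot: [3.141, 0.001, 2.449]
force: [-2.7, 1.0, 3.1]
grip_width: 0.0123
finger_force: 26.8
```

{"fn": "apply_moves", "kwargs": {"linear": [[0, 0, 0], [0, 0, 0], [0, 0, 0], [0, 0, 0], [0, 0, 0]], "delta_rot": [[0, 0, -0.046], [0, 0, -0.092], [0, 0, -0.138], [0, 0, -0.184], [0, 0, -0.226]]}}

```text
clock: 42.12
position: [0.4372, -0.0249, 0.0746]
tool_rot: [-3.141, 0.001, 2.922]
force: [-2.7, 1.0, 3.8]
grip_width: 0.012
finger_force: 26.9
```

{"fn": "apply_moves", "kwargs": {"linear": [[0, 0, 0], [0, 0, 0], [0, 0, 0], [0, 0, 0], [0, 0, 0]], "delta_rot": [[0, 0, -0.046], [0, 0, -0.092], [0, 0, -0.138], [0, 0, -0.184], [0, 0, -0.226]]}}

```text
clock: 42.53
position: [0.4372, -0.025, 0.0746]
tool_rot: [-3.141, 0.001, -2.888]
force: [-3.0, 0.3, 4.8]
grip_width: 0.0123
finger_force: 26.9
```

{"fn": "apply_moves", "kwargs": {"linear": [[0, 0, 0], [0, 0, 0], [0, 0, 0], [0, 0, 0], [0, 0, 0]], "delta_rot": [[0, 0, 0], [0, 0, 0], [0, 0, 0], [0, 0, 0], [0, 0, 0]]}}

```text
clock: 42.95
position: [0.4372, -0.025, 0.0746]
tool_rot: [-3.141, 0.001, -2.893]
force: [-2.4, 1.1, 5.4]
grip_width: 0.0122
finger_force: 27.1
```

```bash
python3 -c "
from h import *
st();print(monitor.observe()['qpos'].round(2),monitor.observe()['moment'].round(2))"
```

```text
t 42.95 pos [ 0.4372 -0.025   0.0746] rpy [-1.7997e+02  3.0000e-02 -1.6576e+02] F [-2.4  1.1  5.4] w 0.0122 ff 27.1
[ 0.6   0.65 -0.89  2.17  0.82  0.7   0.96] [0.28 0.62 0.05]
```

{"fn": "apply_moves", "kwargs": {"linear": [[0, 0, 0], [0, 0, 0], [0, 0, 0], [0, 0, 0], [0, 0, -0.1]], "delta_rot": [[0, 0, 0], [0, 0, 0], [0, 0, 0], [0, 0, 0], [0, 0, 0]], "gripper": -0.15}}

```text
clock: 43.37
position: [0.4365, -0.0249, 0.0832]
tool_rot: [3.141, -0.001, -2.892]
force: [-1.3, -0.9, 0.0]
grip_width: 0.0362
finger_force: 0.0
```

{"fn": "apply_moves", "kwargs": {"linear": [[0, 0, -0.2], [0, 0, -0.4], [0, 0, -0.6], [0, 0, -0.8], [0, 0, -1]], "delta_rot": [[0, 0, 0], [0, 0, 0], [0, 0, 0], [0, 0, 0], [0, 0, 0]]}}

```text
clock: 43.78
position: [0.4369, -0.0248, 0.185]
tool_rot: [3.141, -0.0, -2.892]
force: [0.4, -0.4, 0.5]
grip_width: 0.0364
finger_force: 0.0
```

{"fn": "apply_moves", "kwargs": {"linear": [[0, 0, 0], [0, 0, 0], [0, 0, 0], [0, 0, 0], [0, 0, 0]], "delta_rot": [[0, 0, 0.05], [0, 0, 0.1], [0, 0, 0.15], [0, 0, 0.2], [0, 0, 0.23]]}}

```text
clock: 44.2
position: [0.437, -0.0249, 0.1841]
tool_rot: [-3.141, 0.0, 2.903]
force: [-0.3, 0.0, 0.2]
grip_width: 0.0362
finger_force: 0.0
```

{"fn": "apply_moves", "kwargs": {"linear": [[0, 0, 0], [0, 0, 0], [0, 0, 0], [0, 0, 0], [0, 0, 0]], "delta_rot": [[0, 0, 0.05], [0, 0, 0.1], [0, 0, 0.15], [0, 0, 0.2], [0, 0, 0.23]]}}

```text
clock: 44.62
position: [0.4371, -0.0248, 0.1841]
tool_rot: [3.142, 0.0, 2.421]
force: [0.1, -0.1, 0.0]
grip_width: 0.0367
finger_force: 0.0
```

{"fn": "apply_moves", "kwargs": {"linear": [[0, 0, 0], [0, 0, 0], [0, 0, 0], [0, 0, 0], [0, 0, 0]], "delta_rot": [[0, 0, 0.05], [0, 0, 0.1], [0, 0, 0.15], [0, 0, 0.2], [0, 0, 0.23]]}}

```text
clock: 45.03
position: [0.437, -0.0248, 0.1841]
tool_rot: [3.142, 0.0, 1.94]
force: [-0.9, 0.2, -1.0]
grip_width: 0.0363
finger_force: 0.0
```

{"fn": "apply_moves", "kwargs": {"linear": [[0, 0, 0], [0, 0, 0], [0, 0, 0], [0, 0, 0], [0, 0, 0]], "delta_rot": [[0, 0, 0.05], [0, 0, 0.1], [0, 0, 0.15], [0, 0, 0.2], [0, 0, 0.23]]}}

```text
clock: 45.45
position: [0.437, -0.0248, 0.1841]
tool_rot: [3.141, 0.0, 1.458]
force: [0.1, 0.1, -0.2]
grip_width: 0.0361
finger_force: 0.0
```

{"fn": "apply_moves", "kwargs": {"linear": [[0.25, 0, 0], [0.5, 0, 0], [0.75, 0, 0], [1, 0, 0], [1, 0, 0]], "delta_rot": [[0, 0, 0], [0, 0, 0], [0, 0, 0], [0, 0, 0], [0, 0, 0]]}}

```text
clock: 45.87
position: [0.448, 0.0791, 0.1844]
tool_rot: [3.141, -0.002, 1.468]
force: [-1.4, 0.4, -1.0]
grip_width: 0.036
finger_force: 0.0
```

{"fn": "apply_moves", "kwargs": {"linear": [[0.25, 0, 0], [0.5, 0, 0], [0.75, 0, 0], [1, 0, 0], [1, 0, 0]], "delta_rot": [[0, 0, 0], [0, 0, 0], [0, 0, 0], [0, 0, 0], [0, 0, 0]]}}

```text
clock: 46.28
position: [0.4584, 0.1785, 0.1843]
tool_rot: [3.141, -0.003, 1.468]
force: [-0.7, 0.3, 0.6]
grip_width: 0.0365
finger_force: 0.0
```

{"fn": "apply_moves", "kwargs": {"linear": [[0.25, 0, 0], [0.5, 0, 0], [0.75, 0, 0], [1, 0, 0], [1, 0, 0]], "delta_rot": [[0, 0, 0], [0, 0, 0], [0, 0, 0], [0, 0, 0], [0, 0, 0]]}}

```text
clock: 46.7
position: [0.4687, 0.2777, 0.1842]
tool_rot: [-3.141, -0.003, 1.468]
force: [-1.0, -0.1, -0.5]
grip_width: 0.0359
finger_force: 0.0
```

```bash
python3 -c "
from h import *
st();p,d=grab('top')
a=cv2.resize(p[135:285,195:445],(800,480),interpolation=cv2.INTER_CUBIC)
cv2.imwrite('pics/k1.png',a[:,:,::-1])
print(*jars('top',(.137,.155),(.45,.7,-.2,.2)),sep='\n');print(*jars('top',(.03,.05),(.35,.7,-.42,-.2)),sep='\n')
print(go([.4535,.1405,.074]))"
```

```text
t 46.7 pos [0.4687 0.2777 0.1842] rpy [-1.7998e+02 -1.6000e-01  8.4090e+01] F [-1.  -0.1 -0.5] w 0.0359 ff 0.0
(array([246., 174.]), np.int32(266), array([0.5972, 0.0753]), np.float64(0.1492), array([0.5988, 0.0757]), 0.0207)
(array([294., 180.]), np.int32(263), array([ 0.5845, -0.0323]), np.float64(0.1493), array([ 0.5861, -0.0322]), 0.0206)
(array([384., 207.]), np.int32(349), array([ 0.5473, -0.2536]), np.float64(0.0412), array([ 0.5482, -0.254 ]), 0.0259)
(array([415., 226.]), np.int32(350), array([ 0.5022, -0.3285]), np.float64(0.0413), array([ 0.5029, -0.3303]), 0.026)
(array([385., 245.]), np.int32(362), array([ 0.4543, -0.2551]), np.float64(0.0415), array([ 0.4544, -0.2561]), 0.0257)
[-1.357 -0.01   1.097]
```

View pics/k1.png

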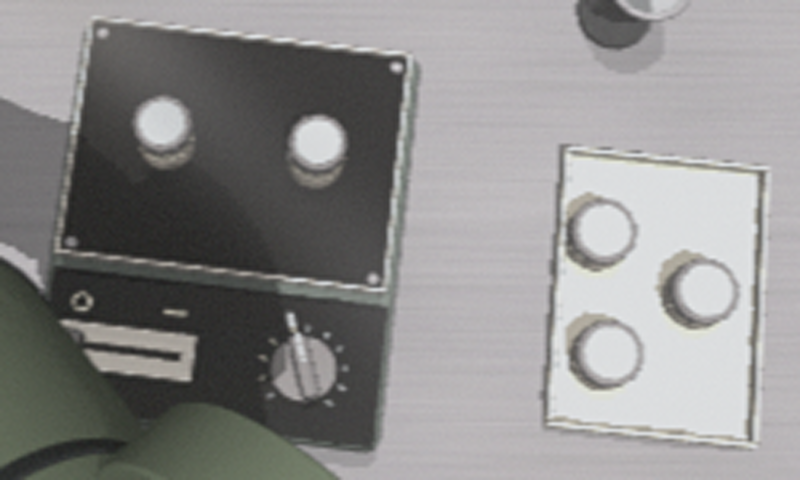

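The pointer line at (300,350) runs straight into the long mark at (292,322). The tall jars are inside the rim at (162,125) and (317,142). The squat jars are in the tray at (603,232), (705,291) and (608,352). All conditions are met, so I take the selector to run.

{"fn": "apply_moves", "kwargs": {"linear": [[-0.25, 0, 0], [-0.5, 0, 0], [-0.75, 0, 0], [-0.95, 0, 0], [-0.95, 0, 0]], "delta_rot": [[0, 0, 0], [0, 0, 0], [0, 0, 0], [0, 0, 0], [0, 0, 0]]}}

```text
clock: 47.17
position: [0.4587, 0.1736, 0.1837]
tool_rot: [-3.141, 0.003, 1.459]
force: [1.0, -0.2, -0.2]
grip_width: 0.0363
finger_force: 0.0
```

{"fn": "apply_moves", "kwargs": {"linear": [[-0.2, 0, 0], [-0.39, 0, 0.1], [-0.39, 0, 0.2], [-0.39, 0, 0.4], [-0.39, 0, 0.6]], "delta_rot": [[0, 0, 0], [0, 0, 0], [0, 0, 0], [0, 0, 0], [0, 0, 0]]}}

```text
clock: 47.58
position: [0.4551, 0.1395, 0.1236]
tool_rot: [3.14, -0.0, 1.462]
force: [1.0, 0.5, -0.1]
grip_width: 0.0364
finger_force: 0.0
```

```bash
python3 -c "
from h import *
st();print(go([.4535,.1405,.074]))"
```

```text
t 47.58 pos [0.4551 0.1395 0.1236] rpy [ 1.7993e+02 -1.0000e-02  8.3790e+01] F [ 1.   0.5 -0.1] w 0.0364 ff 0.0
[ 0.008 -0.018  0.496]
```

{"fn": "apply_moves", "kwargs": {"linear": [[0.01, -0.02, 0.15], [0.01, -0.02, 0.3], [0.01, -0.02, 0.4], [0.01, -0.02, 0.49], [0.01, -0.02, 0.49]], "delta_rot": [[0, 0, 0], [0, 0, 0], [0, 0, 0], [0, 0, 0], [0, 0, 0]]}}

```text
clock: 48.0
position: [0.4523, 0.1412, 0.0737]
tool_rot: [-3.14, 0.001, 1.464]
force: [-0.5, -1.0, -0.2]
grip_width: 0.0364
finger_force: 0.0
```

{"fn": "apply_moves", "kwargs": {"linear": [[0, 0, 0], [0, 0, 0], [0, 0, 0], [0, 0, 0], [0, 0, 0]], "delta_rot": [[0, 0, 0], [0, 0, 0], [0, 0, 0], [0, 0, 0], [0, 0, 0]], "gripper": -1, "force": 30}}

```text
clock: 48.42
position: [0.4535, 0.1415, 0.0756]
tool_rot: [3.14, -0.001, 1.464]
force: [3.1, -1.2, 6.1]
grip_width: 0.0147
finger_force: 33.8
```

{"fn": "apply_moves", "kwargs": {"linear": [[-0.1, 0, 0], [-0.2, 0, 0], [-0.35, 0, 0], [-0.5, 0, 0], [-0.6, 0, 0]], "delta_rot": [[0, 0, 0], [0, 0, 0], [0, 0, 0], [0, 0, 0], [0, 0, 0]]}}

```text
clock: 48.83
position: [0.4468, 0.0808, 0.0756]
tool_rot: [3.14, -0.0, 1.463]
force: [1.9, 1.2, 9.5]
grip_width: 0.0152
finger_force: 34.3
```

{"fn": "apply_moves", "kwargs": {"linear": [[-0.03, 0, 0], [-0.06, 0, 0], [-0.09, 0, 0], [-0.12, 0, 0], [-0.13, 0, 0]], "delta_rot": [[0, 0, 0], [0, 0, 0], [0, 0, 0], [0, 0, 0], [0, 0, 0]]}}

```text
clock: 49.25
position: [0.4459, 0.0715, 0.0756]
tool_rot: [3.139, -0.005, 1.466]
force: [0.7, 21.8, 0.8]
grip_width: 0.0151
finger_force: 33.3
```

{"fn": "apply_moves", "kwargs": {"linear": [[0.03, 0, 0], [0.03, 0, 0], [0.03, 0, 0], [0.03, 0, -0.2], [0.03, 0, -0.4]], "delta_rot": [[0, 0, 0], [0, 0, 0], [0, 0, 0], [0, 0, 0], [0, 0, 0]], "gripper": -0.15}}

```text
clock: 49.67
position: [0.4444, 0.0715, 0.1148]
tool_rot: [-3.139, 0.001, 1.464]
force: [-0.3, -0.7, 0.9]
grip_width: 0.0362
finger_force: 0.0
```

{"fn": "apply_moves", "kwargs": {"linear": [[0, 0, -0.2], [0, 0, -0.4], [0, 0, -0.6], [0, 0, -0.8], [0, 0, -1]], "delta_rot": [[0, 0, 0], [0, 0, 0], [0, 0, 0], [0, 0, 0], [0, 0, 0]]}}

```text
clock: 50.08
position: [0.445, 0.0714, 0.2159]
tool_rot: [-3.141, 0.0, 1.464]
force: [0.0, 0.1, 0.1]
grip_width: 0.0361
finger_force: 0.0
```

{"fn": "apply_moves", "kwargs": {"linear": [[0.25, 0, 0], [0.5, 0, 0], [0.75, 0, 0], [1, 0, 0], [1, 0, 0]], "delta_rot": [[0, 0, 0], [0, 0, 0], [0, 0, 0], [0, 0, 0], [0, 0, 0]]}}

```text
clock: 50.5
position: [0.4558, 0.1753, 0.2152]
tool_rot: [-3.142, -0.002, 1.468]
force: [-1.3, 0.6, -0.0]
grip_width: 0.0365
finger_force: 0.0
```

```bash
python3 -c "
from h import *
st();p,d=grab('scene');q,_=grab('top')
cv2.imwrite('pics/f.png',cv2.resize(p[130:290,110:390],(798,456),interpolation=cv2.INTER_CUBIC)[:,:,::-1])
print(*jars('scene',(.137,.155),(.45,.7,-.2,.2)),sep='\n');print(*jars('scene',(.03,.05),(.35,.7,-.42,-.2)),sep='\n');print(*jars('scene',(.083,.1),(.42,.48,.03,.2)),sep='\n')"
```

```text
t 50.5 pos [0.4558 0.1753 0.2152] rpy [-1.800e+02 -1.100e-01  8.409e+01] F [-1.3  0.6 -0. ] w 0.0365 ff 0.0
(array([237., 200.]), np.int32(175), array([ 0.5912, -0.0292]), np.float64(0.1475), array([ 0.5894, -0.0316]), 0.022)
(array([274., 216.]), np.int32(188), array([0.604 , 0.0783]), np.float64(0.1475), array([0.6029, 0.0767]), 0.0218)
(array([189., 175.]), np.int32(181), array([ 0.46  , -0.2528]), np.float64(0.0397), array([ 0.4572, -0.2555]), 0.0279)
(array([160., 179.]), np.int32(193), array([ 0.5081, -0.326 ]), np.float64(0.0396), array([ 0.5056, -0.3272]), 0.0274)
(array([174., 196.]), np.int32(203), array([ 0.5534, -0.2512]), np.float64(0.0397), array([ 0.5503, -0.2529]), 0.0279)
```

View pics/f.png

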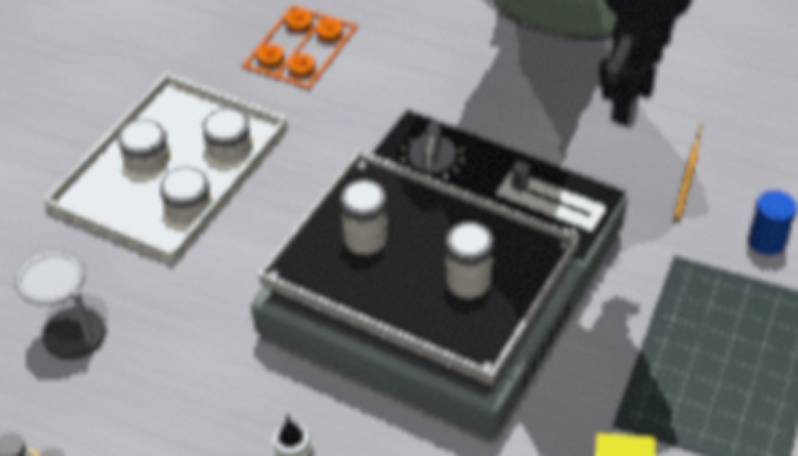

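The selector is at the right-hand run stop (520,180), the knob points at the mark (433,145), all jars are upright in place, and the arm is clear. I hand the job in.

```bash
python3 -c "
from h import *
print(workorder.job_done())"
```

```text
the job is handed in; nothing more can be done
None
```

The job is handed in after about 50 s of robot time: the three squat jars stand in the tray, the two tall jars stand on the platform, the knob points at the long mark and the selector is at the run stop; the last pictures confirm this, but no verdict came back.

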